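Refit the tapered plug in the urn's tap

ROBOT

A 6-joint arm with a two-finger parallel gripper is mounted at the origin on the work surface. World frame = base frame: x ahead of the robot, y to its left, z up, the work surface at z = 0. Lengths are in mm, angles in rad, forces in N, time in s.
With the tool pointing down it reaches from about 250 to 775 mm from the base axis. Payload 8.9 kg.
Tool frame: the origin (TCP) lies midway between the tips of the shut fingers; the grasp point (between the pads) lies 19 mm behind it; z points along the fingers, y is the direction in which the jaws open and shut (so a half turn about z gives the same grasp; the last joint's range is limited). The gripper opens to 85 mm and grips with 20 to 120 N. Pads are 22 mm wide; open, the fingers measure 114 mm over their backs; the gripper's body (76 mm by 85 mm) begins 54 mm behind the grasp point. The pads swing forward as they close: fully open they stand 13 mm farther back than shut.
Start: joints at [-1.425, 0.291, -0.153, 1.127, 0, 1.431], TCP at [147.509, -503.85, 231.305] pointing down, gripper open.
Joint ranges: [-2.52, 2.52], [-0.91, 1.74], [-1.3, 1.37], [-1.96, 2.02], [-1.52, 1.47], [-3.14, 3.14]. Speed limits (rad/s): [2.22, 2.22, 2.79, 3.14, 3.14, 3.14].

INTERFACE

Orientations are given as [roll, pitch, yaw] about the fixed x, y, z axes, in that order (R = Rz(yaw) Ry(pitch) Rx(roll)).
In Python, from cell import arm, cams gives the robot as it stands.
- The arm moves only by the shell command python3 -m crank 'ROWS' [FORCE]. ROWS is JSON, one flat list of numbers, 7 for each row, row after row: the shift along the tool's x, y, z in cm, then the turn, a rotation vector about the tool's x, y, z in rad, then the opening, from -1 (shut) to 1 (fully open), so that 0 is half open. In form: [tx, ty, tz, ax, ay, az, fingers, tx, ty, tz, ax, ay, az, fingers, ...]. A call has 1 to 10 rows; each row shifts and turns the commanded pose from where the row before left it, along the tool's axes as they then stand; what a row does not reach is not made up. A row lasts 1/12 s, in which the tool goes at most 41.7 mm and 7.16 degrees, less where a joint would pass 70% of its speed; a pose out of reach is approached as far as the arm can. A call with a gripper value outside its range is refused whole. The fingers move at their own pace and stop on an object; FORCE is the grip in N (left out, the last holds). Time passes only in rows, so rows that do not move let the fingers close. It gives the time, the measured TCP pose, the force and the opening at its end, in the units of the state.
- arm.read_state(): the state, without advancing time (a new reading comes with each control period).
- cams.read_camera(name): name is "side" or "top"; returns a dict with "image" (480x640x3 uint8, red, green, blue), "intrinsics" (3x3 intrinsics, pixels), "D" ([k1, k2, p1, p2, k3] as OpenCV has them; the pictures are not rectified), "extrinsics" (4x4, takes a point from world to camera coordinates). Camera axes: x right, y up, looking along -z (the intrinsics and any distortion apply to the point x, -y, -z); pixel columns grow to the right and rows downward; lengths in mm; the calibration is good to about 2 mm. A picture is of the moment at which its call begins. There is no depth.
- arm.hand_in(): hands the job in, once; it reports no verdict.
The state is a dict: "t": time; "q": joint angles; "dq": joint speeds; "effort": joint torques, N m; "tcp_pos": TCP position; "eef_rot": TCP orientation; "contact_force": force on the tool from outside, world axes, zero at the start; "wrist_torque": the same for the moment, N m; "width": opening from 0.0 (shut) to 1.0 (fully open).
Only numpy, scipy, OpenCV 4.12 (cv2) and the standard library are available. Lean on these libraries where they do the work, as an engineer would, in place of code of your own. Each camera call takes 0.05 s, during which the arm holds its last target.

TASK

The washed plug of the marinade urn's tap is draining in its sloping cradle. Stand it tip down in the tap's tapered hole with its red wing roughly in line with the spout, and let go; then take it again by the wing, press down firmly and turn it about a quarter turn under that pressure, until the wing stands across the spout (closed) and the black band has sunk below the brass rim so that the plug holds by itself. Leave it upright and let go, and leave everything else on the shelf where it is.

Things in the scene. Friction and masses are not known exactly. Their poses are not given: they have to be found in the camera images.
- plug_neck (a point): the loose plug (steel taper, thin neck, flat red wing; 130 mm long, about 130 g); this point is on its axis on the neck, 72 mm from the tip. z runs from tip to wing. The neck (56 to 96 mm from the tip) is round, 16 mm thick. It starts in the cradle, free round the neck, z sloping 30 degrees up from level, y level, x on the upper side
- plug_wing (a point): centre of the plug's red wing, a plate 10 mm thick (x) by 44 mm wide (y) by 34 mm high (z), 113 mm from the tip, same axes. Let go in the hole the plug stands by itself, tip 43 to 44.5 mm below the rim. Pressed straight down it soon sticks; turned a quarter turn under a steady 10 to 15 N it wedges to 50 to 52 mm and stays there. Turning takes up to about 0.7 N m
- plug_tip (a point): centre of the plug's narrow tip end, same axes. From here the steel taper runs 56 mm: radius 10 mm at the tip (its edge chamfered), growing 0.05 mm per mm to 12.8 mm at its shoulder under the neck. A black band is painted round it from 45.5 to 49 mm above the tip
- tap_rim (a point): centre of the mouth of the tap's tapered hole, in the top of a fixed upright brass barrel 46 mm across, 92 mm above the shelf. z up; y along the spout line (spout at -y, 75 mm out and drooping, urn at +y); x across it. Hole 24.2 mm wide at the rim, 46 mm deep, open below, with the plug's own taper
- urn_mid (a point): middle of the fixed steel urn that carries the tap: 150 mm diameter, 230 mm high with its lid knob, axis 175 mm from the hole, joined to the barrel by a level pipe.
- cradle: the fixed steel drain cradle, base 150 x 66 mm, origin under its centre; its x axis points from the wing end to the tip end. The highest metal is 90 mm up, under the wing; a vee and an end stop hold the tip end
- grinder_mid (a point): middle of the clear acrylic pepper grinder, 56 mm diameter, 192 mm tall, standing loose; not to be moved
- dish_mid (a point): middle of the white ceramic dish, 116 mm diameter, 34 mm high; not to be moved
- salt_jar_mid (a point): middle of a small salt jar, 52 mm diameter, 75 mm tall; not to be moved
- oil_bottle_mid (a point): middle of an amber oil bottle, 60 mm diameter, 210 mm tall; not to be moved
- brush_mid (a point): middle of the yellow silicone brush lying on the shelf, about 190 x 38 x 18 mm, long axis x; not to be moved
- spatula_mid (a point): middle of the fish spatula lying on the shelf, 285 x 70 x 14 mm, long axis x; not to be moved
- rack_mid (a point): middle of the fixed steel skewer rack with six slots and skewers, 220 x 150 x 61 mm
Not all that is in view belongs to the job. What is shaped like the part that bears plug_neck but turquoise is not meant. Leave any blue look-alike of the cradle alone.

How it is judged (in metres and radians):
On the way, in this order (a step that is already met when the one before it is completed fails the run):
1. the plug stands loosely in the tap, upright, wing roughly in line with the spout, let go (horizontal distance between plug_tip and tap_rim below 0.006 m and angle between plug_neck's own z axis and vertical below 0.12 rad and z of plug_tip in the frame of tap_rim below -0.035 m and angle between the y axis of plug_neck and the y axis of tap_rim, either way round below 0.6 rad and contact force between plug and the fingers below 0.1 N), for 0.2 s.
2. the plug is turned in the hole while it is pressed hard into the taper (contact force between plug and tap above 60 N and angular speed of plug above 0.05 rad/s and angle between plug_neck's own z axis and vertical below 0.12 rad and z of plug_tip in the frame of tap_rim below -0.04 m), for 0.1 s.
At the end, for the whole second after the job is handed in: The plug stands upright (within 4 degrees) and central in the tap's hole, its tip at least 48.5 mm below the brass rim (black band sunk out of sight), its wing across the spout line within 15 degrees, at rest and let go (horizontal distance between plug_neck and tap_rim below 0.005 m and angle between plug_neck's own z axis and vertical below 0.07 rad and z of plug_tip in the frame of tap_rim below -0.0485 m and angle between the y axis of plug_neck and the x axis of tap_rim, either way round below 0.26 rad and linear speed of plug below 0.02 m/s); the robot touches nothing.
It fails at once if a bystander is shifted more than 30 mm (distance of any of grinder_mid, dish_mid, salt_jar_mid, oil_bottle_mid, brush_mid, spatula_mid from where it was at the start of the episode above 0.03 m).
It also fails if it takes over 70 s, if anything falls off the work surface, if the arm or the gripper's body presses on something with over 40 N, if the wrist force passes 120 N, or if a joint passes its speed limit or range.

## Working session

There is one attempt and no reset: what is moved stays moved. The work goes in short steps, Python scripts to look and compute and a shell command to move; the robot and the scene stay as the last step left them, time stands still between calls to the robot, and variables do not carry over. Pictures are saved under pics/ and viewed, and the job is handed in when it is done.

```bash
ls; mkdir -p pics
python3 - <<'E'
from cell import arm,cams
import cv2,json
print(arm.read_state())
for n in("side","top"):
    c=cams.read_camera(n); cv2.imwrite(f"pics/{n}0.png",c["image"][:,:,::-1]); print(n,c["intrinsics"],c["D"],c["extrinsics"])
E
```

```text
pics
{'t': 0.0, 'q': array([-1.42532238e+00,  2.91277024e-01, -1.54088152e-01,  1.12671048e+00,
       -1.71073329e-05,  1.43149124e+00]), 'dq': array([-8.04970782e-06, -4.37913030e-04,  1.18916541e-03, -1.61573237e-04,
        1.49027831e-03,  9.27042735e-04]), 'effort': array([-9.48464049e-06, -5.37146473e+01,  3.31368792e+01,  1.57521194e-02,
       -9.61961450e-05, -4.35574009e-06]), 'tcp_pos': array([ 147.4301169 , -503.43338482,  230.74824627]), 'eef_rot': array([-3.14032334e+00, -1.60699800e-04,  2.84778946e-01]), 'contact_force': array([ 0.2229189 , -0.21198731,  0.4103702 ]), 'wrist_torque': array([-0.01367545,  0.01598126, -0.01122617]), 'width': 1.0005016615169988}
side [[568.31555746   0.         313.8243967 ]
 [  0.         568.31555746 235.21658506]
 [  0.           0.           1.        ]] [-0.0482081  0.         0.         0.         0.       ] [[-9.22817230e-01 -3.85094646e-01  1.05106843e-02  4.52164419e+02]
 [ 2.83126594e-01 -6.59460274e-01  6.96384577e-01 -2.82146625e+02]
 [-2.61242593e-01  6.45611540e-01  7.17591838e-01 -1.20175073e+03]
 [ 0.00000000e+00  0.00000000e+00  0.00000000e+00  1.00000000e+00]]
top [[458.08173336   0.         324.79666572]
 [  0.         458.08173336 233.04917509]
 [  0.           0.           1.        ]] [-0.06885731  0.          0.          0.          0.        ] [[-1.71790669e-02 -9.99836157e-01 -5.70430626e-03 -8.22613700e+01]
 [ 9.94800218e-01 -1.76647868e-02  1.00301956e-01 -5.21280960e+02]
 [-1.00386287e-01 -3.95155110e-03  9.94940691e-01 -9.62963089e+02]
 [ 0.00000000e+00  0.00000000e+00  0.00000000e+00  1.00000000e+00]]
```

View pics/side0.png

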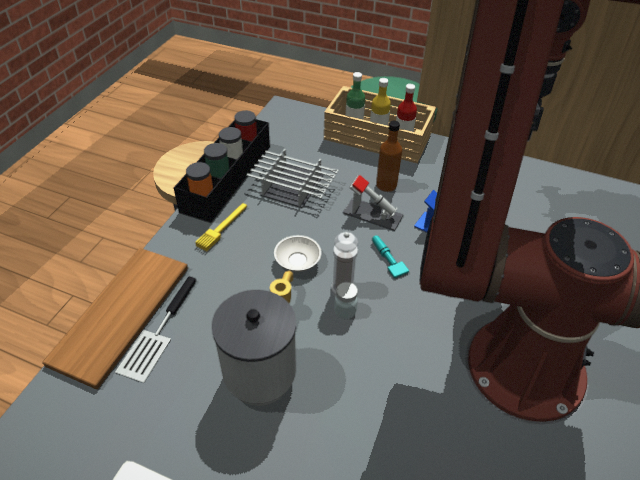

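View pics/top0.png

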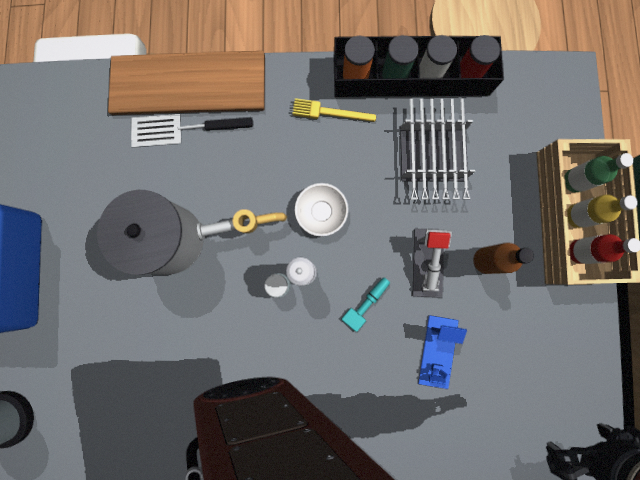

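```bash
cat > h.py <<'E'
import numpy as np,cv2
from cell import arm,cams
from scipy.spatial.transform import Rotation as Ro
F=np.diag([1.,-1,-1])
class C:
    def __init__(s,n):
        c=cams.read_camera(n); s.im=c["image"]; s.K=np.array(c["intrinsics"]); s.D=np.array(c["D"]); E=np.array(c["extrinsics"]); s.R=F@E[:3,:3]; s.t=F@E[:3,3]; s.o=-s.R.T@s.t
        s.hsv=cv2.cvtColor(s.im,cv2.COLOR_RGB2HSV)
    def ray(s,p):
        u=cv2.undistortPoints(np.array([[p]],float),s.K,s.D)[0,0]; d=s.R.T@np.array([u[0],u[1],1]); return d/np.linalg.norm(d)
    def plane(s,p,z):
        d=s.ray(p); return s.o+d*(z-s.o[2])/d[2]
    def proj(s,P):
        return cv2.projectPoints(np.array(P,float).reshape(-1,1,3),cv2.Rodrigues(s.R)[0],s.t,s.K,s.D)[0][:,0]
    def crop(s,x0,y0,x1,y1,f,fn,pts=()):
        im=cv2.resize(s.im[y0:y1,x0:x1],None,fx=f,fy=f,interpolation=cv2.INTER_CUBIC)[:,:,::-1].copy()
        for p in pts: cv2.circle(im,(int((p[0]-x0+.5)*f),int((p[1]-y0+.5)*f)),3,(255,0,255),-1)
        cv2.imwrite(fn,im)
def tri(a,pa,b,pb):
    da,db=a.ray(pa),b.ray(pb); A=np.stack([da,-db],1); x=np.linalg.lstsq(A,b.o-a.o,rcond=None)[0]
    P,Q=a.o+da*x[0],b.o+db*x[1]; return (P+Q)/2,np.linalg.norm(P-Q)
E
python3 - <<'E'
from h import *
T=C("top");S=C("side")
T.crop(380,200,500,300,6,"pics/ct.png"); S.crop(330,160,430,240,7,"pics/cs.png")
T.crop(190,180,330,260,5,"pics/tt.png"); S.crop(240,250,340,330,7,"pics/ts.png")
E
```

```text
(no output)
```

View pics/ct.png

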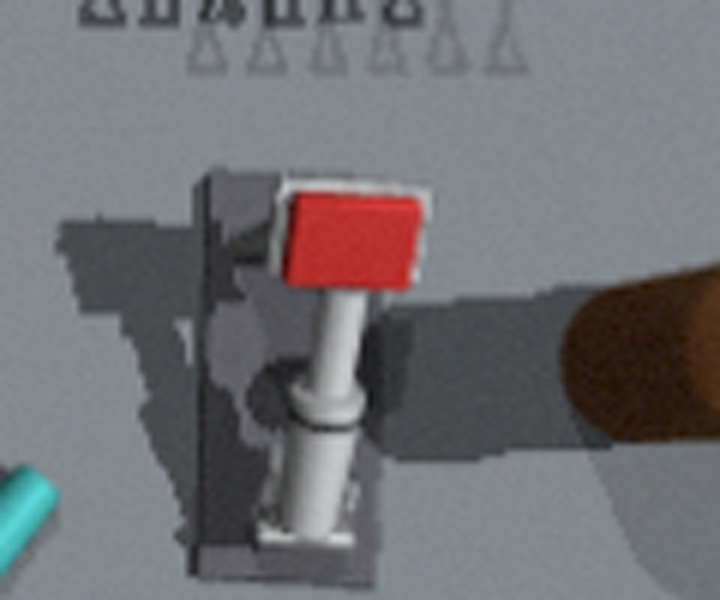

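View pics/cs.png

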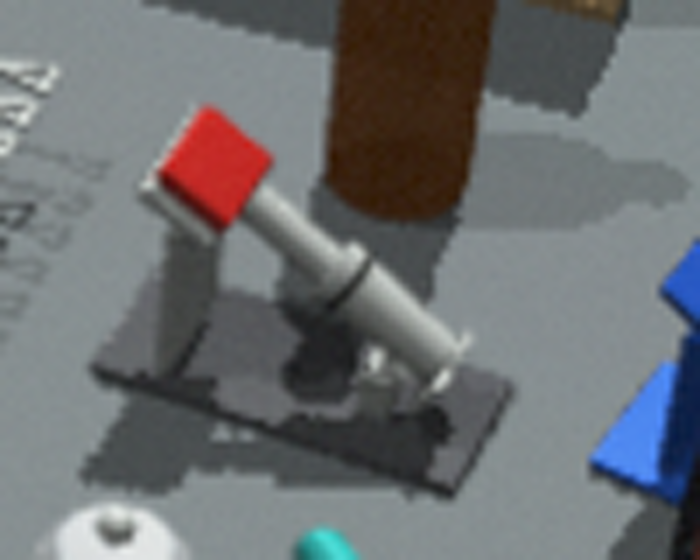

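View pics/tt.png

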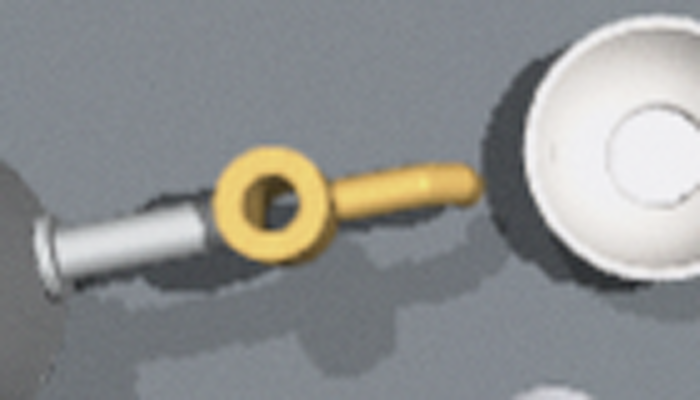

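View pics/ts.png

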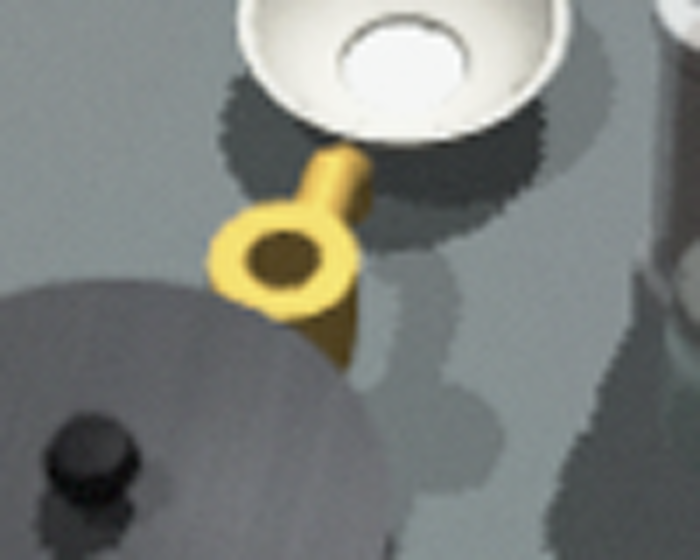

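Run:
```python
from h import *
T=C("top");S=C("side")
np.set_printoptions(precision=1,suppress=True)
def mask(c,lo,hi,box):
    m=cv2.inRange(c.hsv,np.array(lo),np.array(hi)); o=np.zeros_like(m); x0,y0,x1,y1=box; o[y0:y1,x0:x1]=m[y0:y1,x0:x1]; return o
def cen(m): 
    M=cv2.moments(m,True); return np.array([M['m10'],M['m01']])/M['m00'],M['m00']
# brass holes
for c,box,n in((T,(225,195,295,245),"T"),(S,(265,268,300,310),"S")):
    m=mask(c,(12,120,110),(35,255,255),box)
    cs,h=cv2.findContours(m,cv2.RETR_CCOMP,cv2.CHAIN_APPROX_NONE)
    for k,hh in zip(cs,h[0]):
        if cv2.contourArea(k)>15: print(n,"hole" if hh[3]>=0 else "outer",cv2.contourArea(k),cv2.fitEllipse(k), c.plane(cv2.fitEllipse(k)[0],92))
    ys,xs=np.nonzero(m)
    print(xs.min(),xs.max(),ys.min(),ys.max())
# red wing
def wing(c,box):
    m=mask(c,(0,150,90),(8,255,255),box)|mask(c,(174,150,90),(180,255,255),box)
    cs,_=cv2.findContours(m,cv2.RETR_EXTERNAL,cv2.CHAIN_APPROX_NONE); k=max(cs,key=cv2.contourArea)
    return k
kt=wing(T,(410,220,460,260)); ks=wing(S,(345,165,375,205))
for k in(kt,ks): print(cv2.minAreaRect(k), cv2.boxPoints(cv2.minAreaRect(k)), cv2.approxPolyDP(k,3,True)[:,0].tolist(), cv2.contourArea(k))
ct=cv2.moments(kt);cs_=cv2.moments(ks)
a=[ct['m10']/ct['m00'],ct['m01']/ct['m00']];b=[cs_['m10']/cs_['m00'],cs_['m01']/cs_['m00']]
print(a,b,tri(T,a,S,b))
```

```text
T outer 569.0 ((253.7763214111328, 219.7293243408203), (19.953319549560547, 52.069461822509766), 83.28153228759766) [542.8  51.7  92. ]
T hole 93.0 ((245.210693359375, 220.50949096679688), (9.62227725982666, 12.802223205566406), 178.58193969726562) [541.5  69.2  92. ]
233 285 210 232
S outer 313.5 ((281.87200927734375, 284.4635314941406), (17.833215713500977, 26.5855712890625), 38.57963562011719) [539.8  63.5  92. ]
S hole 66.0 ((280.0, 286.5), (8.407994270324707, 10.275899887084961), 85.99029541015625) [541.2  70.3  92. ]
270 292 271 295
((438.5, 239.5), (15.0, 21.0), 90.0) [[428. 232.]
 [449. 232.]
 [449. 247.]
 [428. 247.]] [[429, 233], [429, 247], [447, 247], [448, 233]] 279.5
((360.52001953125, 183.1400146484375), (12.600001335144043, 12.0), 36.869895935058594) [[351.9 184.2]
 [359.1 174.6]
 [369.2 182.1]
 [362.  191.7]] [[358, 176], [353, 185], [362, 191], [367, 181]] 124.5
[438.08288610614187, 239.77042337507453] [360.4283801874163, 183.3065595716198] (array([ 494.5, -319.4,   94.6]), np.float64(1.4929603443379322))
```

Run:
```python
from h import *
T=C("top");S=C("side")
np.set_printoptions(precision=1,suppress=True)
print(T.o,S.o)
f=np.array([494.5,-319.4,94.6])
for yaw in(0,-.1):
  n=np.array([-.5*np.cos(yaw),-.5*np.sin(yaw),.866]); c=f-5*n
  print(yaw,"wing c",c)
  for nm,cam,pts,x0,y0,F_ in(("T",T,[(344,300),(337,375),(323,450),(318,520)],380,200,6),("S",S,[(275,210),(322,255),(385,295),(430,340)],330,160,7)):
    for p in pts:
        px=[x0+(p[0]+.5)/F_-.5,y0+(p[1]+.5)/F_-.5]; d=cam.ray(px); P=cam.o+d*((c-cam.o)@n)/(d@n); print(nm,P,np.linalg.norm(P-c), np.degrees(np.arctan2(*(c-P)[[1,0]])))
# cradle base edges z~4
for p in((205,172),(190,575),(375,585)):
    print("base",T.plane([380+(p[0]+.5)/6-.5,200+(p[1]+.5)/6-.5],4))
# spout tip / pipe
for p,z in(((475,186),55),((385,191),75),((200,226),75),((60,245),75),((271.5,204),92)):
    print("tap",T.plane([190+(p[0]+.5)/5-.5,180+(p[1]+.5)/5-.5],z))
print("knob",T.plane([133.5,231],228), S.plane([253,315],228))
print("grinder top",T.plane([301.5,270],190),S.plane([346,240],190),"salt",T.plane([276,284.5],75),S.plane([346,290],75),"dish",T.plane([321.5,209],34))
print("oil top",T.plane([526,256],210), S.plane([393.5,126],210))
for c in((541.4,69.8),(540,70)):
  th=np.linspace(0,6.28,16); r=np.array([[c[0]+23*np.cos(t),c[1]+23*np.sin(t),92] for t in th]+[[c[0]+12.1*np.cos(t),c[1]+12.1*np.sin(t),92] for t in th])
  T.crop(190,180,330,260,5,f"pics/rt{int(c[0])}.png",T.proj(r)); S.crop(240,250,340,330,7,f"pics/rs{int(c[0])}.png",S.proj(r))
a=cv2.imread("pics/rt541.png");b=cv2.imread("pics/rs541.png");cv2.imwrite("pics/r2.png",np.hstack([a[100:300,150:400],cv2.resize(b[150:350,150:400],(250,200))]))
```

```text
[ 420.5  -95.3 1009.9] [ 183.2  763.9 1054.1]
0 wing c [ 497.  -319.4   90.3]
T [ 476.5 -319.9   78.4] 23.70492587215049 1.4384559905024863
T [ 451.5 -319.9   64. ] 52.53601818132791 0.6610245100419775
T [ 425.9 -317.5   49.2] 82.09181394176572 -1.536871110699471
T [ 401.4 -318.1   35.1] 110.42894889145843 -0.7991750496434937
S [ 471.4 -326.3   75.5] 30.31361925931334 15.031253416634692
S [ 450.7 -322.5   63.5] 53.60934408283035 3.8407195517718233
S [ 425.8 -326.3   49.1] 82.55534232929381 5.561983116931688
S [ 405.5 -321.9   37.4] 105.7333131068631 1.5659433996667518
-0.1 wing c [ 497.  -319.6   90.3]
T [ 476.5 -319.9   78.5] 23.654975549512244 0.6897766465170795
T [ 451.5 -319.9   64.2] 52.45281376842883 0.3020869159231175
T [ 425.9 -317.5   49.3] 82.04494877444178 -1.7543091041086647
T [ 401.4 -318.    35.2] 110.3232556566065 -0.9750447465184646
S [ 471.3 -325.8   75.9] 30.07139021564867 13.57790699055249
S [ 450.6 -322.2   63.8] 53.50445579949314 3.19049501610468
S [ 425.6 -325.8   49.6] 82.33886461221444 4.924675156808511
S [ 405.4 -321.5   37.8] 105.60535727848993 1.1833133838819165
base [ 529.2 -288.3    4. ]
base [ 381.8 -277.6    4. ]
base [ 376.8 -345.2    4. ]
tap [552.7  -7.5  55. ]
tap [548.6  27.9  75. ]
tap [535.4 104.6  75. ]
tap [528.6 162.9  75. ]
tap [541.8  71.8  92. ]
knob [508.9 241.  228. ] [507.3 246.4 228. ]
grinder top [437.6 -49.3 190. ] [430.2 -27.3 190. ] salt [411.5   9.4  75. ] [410.  10.  75.] dish [571.1 -85.2  34. ]
oil top [ 454.2 -446.7  210. ] [ 453.1 -435.4  210. ]
```

View pics/r2.png

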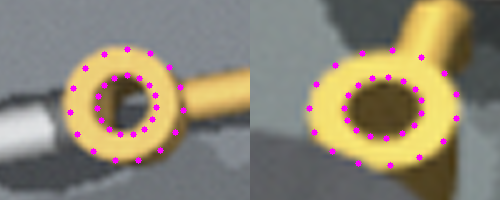

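```bash
cat >> h.py <<'E'
def delta(pos,rpy,show=True):
    s=arm.read_state(); R=Ro.from_euler('xyz',s['eef_rot']); G=Ro.from_euler('xyz',rpy)
    rv=(R.inv()*G).as_rotvec(); p=np.array(pos)-s['tcp_pos']
    np.set_printoptions(precision=3,suppress=True)
    print("t",s['t'],"q",s['q'],"F",s['contact_force'],"w",s['width'],"pos",s['tcp_pos'],"rot",s['eef_rot'])
    print("turn(tool)",rv,"shift cm in NEW axes",G.inv().apply(p)/10,"in OLD axes",R.inv().apply(p)/10)
E
python3 - <<'E'
from h import *
T=C("top");S=C("side")
print(tri(T,[301.5,270],S,[346,237]))
delta([461.5,-318.8,231],[np.pi,0,-.06])
E
```

```text
(array([437.63438548, -48.54621563, 175.80948455]), np.float64(0.6091550038326128))
t 0.5 q [-1.425  0.291 -0.153  1.127  0.     1.432] F [-0.313  0.099 -0.644] w 0.9945343509568586 pos [ 147.513 -503.811  231.28 ] rot [-3.141 -0.     0.285]
turn(tool) [-0.    -0.     0.345] shift cm in NEW axes [ 30.233 -20.351   0.028] in OLD axes [35.332 -8.935  0.03 ]
```

```bash
python3 -m crank '[0,0,0,0,0,0.115,1, 0,0,0,0,0,0.115,1, 0,0,0,0,0,0.115,1, 2.5,-1.7,0,0,0,0,1, 2.5,-1.7,0,0,0,0,1, 2.5,-1.7,0,0,0,0,1, 2.5,-1.7,0,0,0,0,1, 2.5,-1.7,0,0,0,0,1, 2.5,-1.7,0,0,0,0,1, 2.5,-1.7,0,0,0,0,1]' 60; python3 -m crank '[2.5,-1.7,0,0,0,0,1, 2.5,-1.7,0,0,0,0,1, 2.5,-1.7,0,0,0,0,1, 2.5,-1.7,0,0,0,0,1, 2.5,-1.7,0,0,0,0,1,0,0,0,0,0,0,1, 0,0,0,0,0,0,1]'
python3 - <<'E'
from h import *
delta([461.5,-318.8,51],[np.pi,0,-.06])
for n in("top","side"):
    c=C(n); cv2.imwrite(f"pics/{n}1.png",c.im[:,:,::-1])
E
```

```text
t: 1.33
tcp_pos: [330.5, -394.7, 231.4]
eef_rot: [3.141, -0.0, -0.06]
contact_force: [-0.0, -1.0, -0.3]
width: 0.999
t: 1.92
tcp_pos: [460.2, -317.3, 231.1]
eef_rot: [-3.141, 0.0, -0.058]
contact_force: [-0.6, -0.4, 0.2]
width: 0.996
t 1.9167 q [-0.734  0.356 -0.061  1.154 -0.     2.465] F [-0.624 -0.408  0.18 ] w 0.9964214044831301 pos [ 460.249 -317.296  231.075] rot [-3.141  0.    -0.058]
turn(tool) [-0.     0.     0.002] shift cm in NEW axes [ 0.134  0.143 18.007] in OLD axes [ 0.137  0.145 18.007]
```

View pics/side1.png

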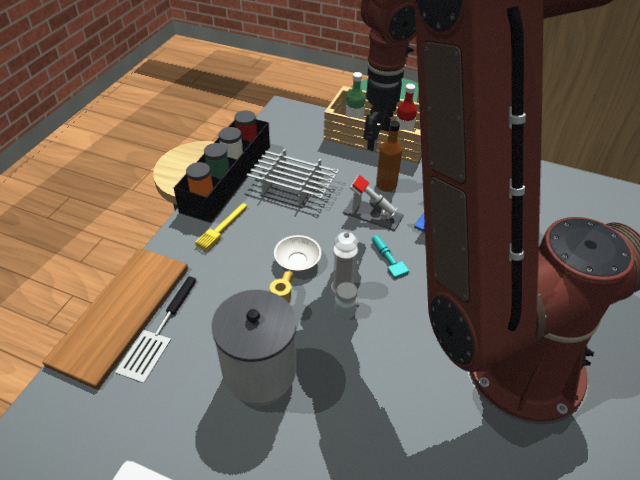

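View pics/top1.png

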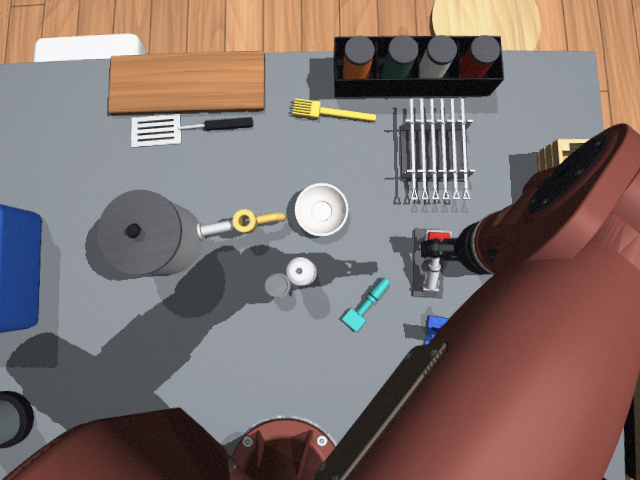

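```bash
python3 -m crank '[0,0,0,0,0,-0.12,1,0,0,0,0,0,-0.12,1,0,0,0,0,0,-0.12,1,0,0,0,0,0,-0.12,1,0,0,0,0,0,-0.12,1,0,0,0,0,0,-0.12,1,0,0,0,0,0,-0.12,1,0,0,0,0,0,-0.12,1,0,0,0,0,0,-0.12,1,0,0,0,0,0,-0.12,1]' ; python3 -m crank '[0,0,0,0,0,-0.12,1,0,0,0,0,0,-0.12,1,0,0,0,0,0,-0.12,1,0,0,0,0,0,-0.12,1,0,0,0,0,0,-0.12,1,0,0,0,0,0,-0.12,1,0,0,0,0,0,-0.12,1,0,0,0,0,0,-0.12,1,0,0,0,0,0,-0.12,1,0,0,0,0,0,-0.12,1]' ; python3 -m crank '[0,0,0,0,0,-0.12,1,0,0,0,0,0,-0.12,1,0,0,0,0,0,-0.12,1,0,0,0,0,0,-0.12,1,0,0,0,0,0,-0.12,1,0,0,0,0,0,-0.14,1,0,0,0,0,0,0,1]'
python3 - <<'E'
from h import *
delta([461.5,-318.8,51],[np.pi,0,-.06+np.pi])
E
```

```text
t: 2.85
tcp_pos: [458.2, -319.1, 231.4]
eef_rot: [-3.142, 0.0, 1.144]
contact_force: [0.4, -0.1, 0.7]
width: 1.003
t: 3.68
tcp_pos: [458.1, -319.1, 231.4]
eef_rot: [-3.141, -0.0, 2.344]
contact_force: [0.0, 0.3, -0.6]
width: 0.995
t: 4.27
tcp_pos: [458.3, -319.1, 231.4]
eef_rot: [-3.141, -0.0, 3.069]
contact_force: [-0.0, 0.1, -0.2]
width: 0.999
t 4.2667 q [-0.739  0.354 -0.062  1.154 -0.    -0.666] F [-0.019  0.082 -0.165] w 0.9992268638408817 pos [ 458.285 -319.081  231.444] rot [-3.141 -0.     3.069]
turn(tool) [-0.    -0.    -0.013] shift cm in NEW axes [-0.319  0.047 18.044] in OLD axes [-0.32   0.054 18.044]
```

```bash
python3 -m crank '[-0.32,0,3,0,0,0,1,0,0,3,0,0,0,1,0,0,3,0,0,0,1,0,0,3,0,0,0,1,0,0,3,0,0,0,1,0,0,2,0,0,0,1,0,0,1,0,0,0,1,0,0,0,0,0,0,1]'
python3 - <<'E'
from h import *
delta([461.5,-318.8,51],[np.pi,0,-.06+np.pi])
T=C("top");S=C("side");T.crop(380,200,500,300,6,"pics/ct2.png"); S.crop(330,130,430,240,6,"pics/cs2.png")
E
```

```text
t: 4.93
tcp_pos: [460.8, -318.0, 49.4]
eef_rot: [3.139, -0.003, 3.061]
contact_force: [-0.1, -0.2, -0.2]
width: 0.997
t 4.9333 q [-0.735  0.523 -0.316  0.736 -0.    -0.654] F [-0.062 -0.183 -0.19 ] w 0.9966681575920187 pos [ 460.776 -317.958   49.436] rot [ 3.139 -0.003  3.061]
turn(tool) [ 0.002 -0.003 -0.021] shift cm in NEW axes [-0.077 -0.08  -0.156] in OLD axes [-0.078 -0.078 -0.157]
```

View pics/cs2.png

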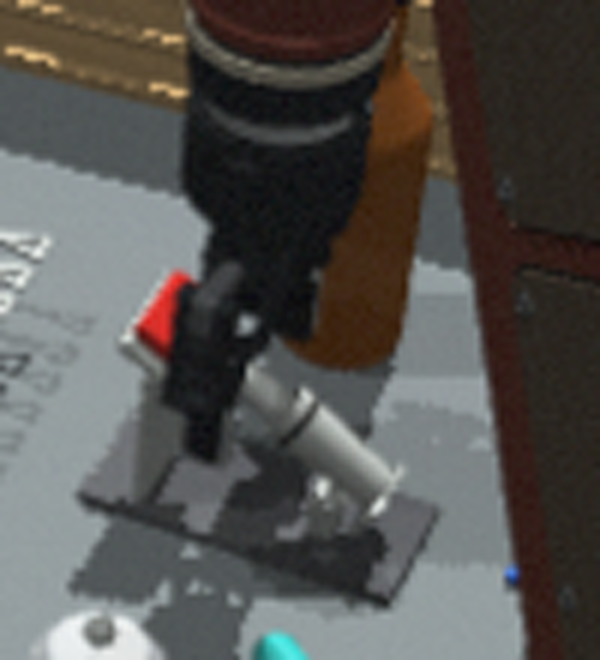

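View pics/ct2.png

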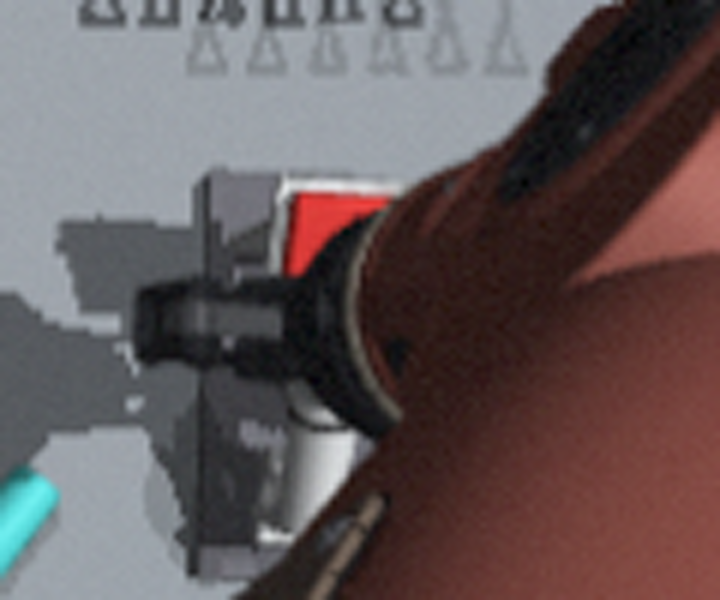

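```bash
python3 -m crank '[0,0,-0.1,0,0,0,-1,0,0,0,0,0,0,-1,0,0,0,0,0,0,-1,0,0,0,0,0,0,-1,0,0,0,0,0,0,-1,0,0,0,0,0,0,-1,0,0,0,0,0,0,-1,0,0,0,0,0,0,-1,0,0,0,0,0,0,-1,0,0,0,0,0,0,-1]' 40; python3 -m crank '[0,0,0,0,0,0,-1,0,0,0,0,0,0,-1]'
python3 - <<'E'
from h import *
delta([461.5,-318.8,240],[np.pi,0,-.06+np.pi])
E
```

```text
t: 5.87
tcp_pos: [462.6, -319.0, 52.7]
eef_rot: [-3.141, 0.0, 3.065]
contact_force: [-1.7, -1.6, 6.4]
width: 0.175
t: 6.03
tcp_pos: [462.6, -319.0, 52.7]
eef_rot: [-3.141, 0.0, 3.065]
contact_force: [-2.8, -2.1, 6.2]
width: 0.176
t 6.0333 q [-0.733  0.519 -0.313  0.739 -0.001 -0.657] F [-2.799 -2.066  6.224] w 0.17576121076454324 pos [ 462.591 -319.003   52.73 ] rot [-3.141  0.     3.065]
turn(tool) [-0.001  0.    -0.017] shift cm in NEW axes [  0.11    0.014 -18.727] in OLD axes [  0.103  -0.007 -18.727]
```

```bash
python3 -m crank '[0,0,0,0,0,0,-1,0,0,-1,0,0,0,-1,0,0,-1.5,0,0,0,-1,0,0,-2.5,0,0,0,-1,0,0,-3,0,0,0,-1,0,0,-3,0,0,0,-1,0,0,-3,0,0,0,-1,0,0,-3,0,0,0,-1,0,0,-2,0,0,0,-1,0,0,0,0,0,0,-1]' 80;  python3 - <<'E'
from h import *
delta([461.5,-318.8,240],[np.pi,0,-.06+np.pi])
S=C("side");S.crop(320,60,480,220,4,"pics/cs3.png")
E
```

```text
t: 6.87
tcp_pos: [463.9, -319.5, 247.1]
eef_rot: [-3.138, 0.005, 3.065]
contact_force: [1.4, -0.5, -0.5]
width: 0.159
t 6.8667 q [-0.733  0.351 -0.026  1.188  0.    -0.656] F [ 1.433 -0.505 -0.476] w 0.15858466829159193 pos [ 463.889 -319.494  247.104] rot [-3.138  0.005  3.065]
turn(tool) [-0.004  0.005 -0.017] shift cm in NEW axes [0.243 0.055 0.71 ] in OLD axes [0.247 0.053 0.709]
```

View pics/cs3.png

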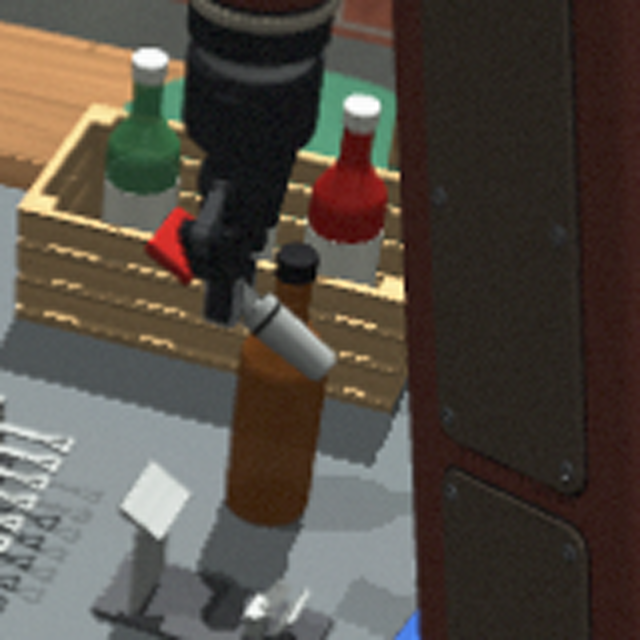

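```bash
python3 -m crank '[0,0,0,0,-0.1163,0,-1,0,0,0,0,-0.1163,0,-1,0,0,0,0,-0.1163,0,-1,0,0,0,0,-0.1163,0,-1,0,0,0,0,-0.1163,0,-1,0,0,0,0,-0.1163,0,-1,0,0,0,0,-0.1163,0,-1,0,0,0,0,-0.1163,0,-1,0,0,0,0,-0.1163,0,-1,0,0,0,0,0,0,-1]';  python3 - <<'E'
from h import *
R=Ro.from_euler('xyz',arm.read_state()['eef_rot']).as_matrix(); print(R)
# desired: y -> +Y , z = (cos30,0,-sin30), x=y cross z
yaw=0.0
delta([541.5+16.5,70.5,240],(Ro.from_euler('z',yaw)*Ro.from_matrix(np.array([[-.5,0,.866],[0,1,0],[-.866,0,-.5]]))).as_euler('xyz'))
T=C("top");S=C("side");S.crop(300,60,460,220,4,"pics/cs4.png")
E
```

```text
t: 7.75
tcp_pos: [460.3, -315.8, 238.2]
eef_rot: [3.129, 1.04, 3.051]
contact_force: [-0.8, 2.3, -3.7]
width: 0.162
[[-0.50382989  0.07938791  0.86014708]
 [ 0.04554243  0.99682414 -0.06532621]
 [-0.86260149  0.0062599  -0.50584531]]
t 7.75 q [-1.231  0.057 -1.001 -0.09   0.909 -0.846] F [-0.813  2.275 -3.674] w 0.1615912012150133 pos [ 460.326 -315.789  238.157] rot [3.129 1.04  3.051]
turn(tool) [-0.066 -0.007 -0.045] shift cm in NEW axes [-5.043 38.629  8.367] in OLD axes [-3.321 39.283  5.785]
```

View pics/cs4.png

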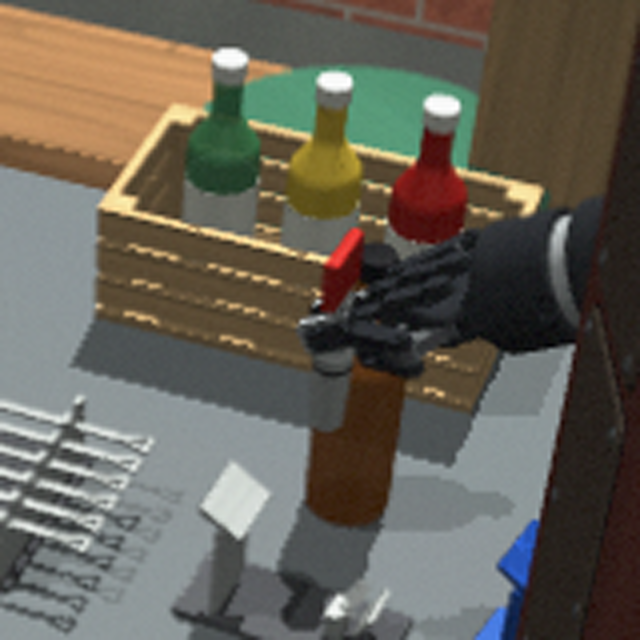

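```bash
python3 -m crank '[0,0,0,-0.066,-0.007,-0.045,-1,-0.4,0.8,0.6,0,0,0,-1,-0.4,2,0.6,0,0,0,-1,-0.4,2.7,0.6,0,0,0,-1,-0.4,2.7,0.6,0,0,0,-1,-0.4,2.7,0.6,0,0,0,-1,-0.4,2.7,0.6,0,0,0,-1,-0.4,2.7,0.6,0,0,0,-1,-0.4,2.7,0.6,0,0,0,-1,-0.4,2.7,0.6,0,0,0,-1]';  python3 - <<'E'
from h import *
delta([541.5+16.5,70.5,245],[np.pi,np.pi/3,np.pi])
E
```

```text
t: 8.68
tcp_pos: [527.8, -100.6, 245.9]
eef_rot: [-3.129, 1.044, -3.128]
contact_force: [0.8, -1.0, -1.5]
width: 0.163
t 8.6833 q [-0.661 -0.108 -1.247 -0.505  0.558 -0.379] F [ 0.766 -0.982 -1.542] w 0.1632997230924313 pos [ 527.849 -100.634  245.925] rot [-3.129  1.044 -3.128]
turn(tool) [-0.001 -0.003  0.007] shift cm in NEW axes [-1.427 17.113  2.657] in OLD axes [-1.549 17.106  2.634]
```

```bash
cat > kin.py <<'E'
import numpy as np
from scipy.optimize import least_squares
from scipy.spatial.transform import Rotation as Ro
D=[([-1.425,.291,-.153,1.127,0,1.432],[147.513,-503.811,231.28],[-3.141,0,.285]),
([-0.734,0.356,-0.061,1.154,0,2.465],[460.249,-317.296,231.075],[-3.141,0,-.058]),
([-0.739,0.354,-0.062,1.154,0,-0.666],[458.285,-319.081,231.444],[-3.141,0,3.069]),
([-0.735,0.523,-0.316,0.736,0,-0.654],[460.776,-317.958,49.436],[3.139,-.003,3.061]),
([-0.733,0.351,-0.026,1.188,0,-0.656],[463.889,-319.494,247.104],[-3.138,.005,3.065]),
([-1.231,0.057,-1.001,-0.09,0.909,-0.846],[460.326,-315.789,238.157],[3.129,1.04,3.051]),
([-0.661,-0.108,-1.247,-0.505,0.558,-0.379],[527.849,-100.634,245.925],[-3.129,1.044,-3.128])]
Ry=lambda a:Ro.from_euler('y',a).as_matrix()
Rz=lambda a:Ro.from_euler('z',a).as_matrix()
Rx=lambda a:Ro.from_euler('x',a).as_matrix()
def fk(q,p,s5,s6):
    h,L1,L2,e,d,w1,w2,Lt=p
    A=Rz(q[0]); s=q[1]-q[2]+q[3]; W=A@Ry(s)@Rz(s5*q[4])
    P=A@(np.array([0,d,h])+Ry(q[1])@[0,0,L1]+Ry(q[1]-q[2])@[L2,0,e]+Ry(s)@[w1,0,w2])+W@[Lt,0,0]
    return P,W@Rx(s6*q[5])@np.array([[0,0,1],[0,-1,0],[1,0,0]])
def fit():
    best=None
    for s5 in(1,-1):
        def f(p): return np.concatenate([fk(q,p,s5,1)[0]-P for q,P,_ in D])
        # fix e=0 reg weak
        r=least_squares(lambda p:np.concatenate([f(p),1e-3*(p-[200,360,300,0,72,0,0,250])]),[200,360,300,0,72,0,0,250])
        if best is None or r.cost<best[0]: best=(r.cost,r.x,s5,f(r.x))
    return best
if __name__=="__main__":
    np.set_printoptions(precision=2,suppress=True)
    b=fit();print(b[0],b[1],b[2],b[3])
    for s6 in(1,-1):
        for q,P,r in D: 
            M=fk(q,b[1],b[2],s6)[1]; print(s6,np.linalg.norm((Ro.from_matrix(M).inv()*Ro.from_euler('xyz',r)).as_rotvec()),M[:,2]@Ro.from_euler('xyz',r).as_matrix()[:,2])
E
python3 kin.py
```

```text
0.21627133015779215 [297.18 508.83 385.03  60.57  72.87 118.22   0.43 324.37] 1 [ 0.13 -0.13  0.05  0.09  0.14 -0.13  0.16 -0.09  0.23 -0.15 -0.2  -0.01
 -0.27  0.13 -0.13 -0.02  0.09 -0.11  0.04 -0.02  0.09]
1 3.141185315561777 0.9999999231795021
1 3.141000047098817 0.9999998791635679
1 3.1411851217140754 0.9999997990536319
1 3.141188710701916 0.9999999432323443
1 3.141194883798046 0.9999999151618436
1 3.1415103163352716 0.999999995121291
1 3.1415629512533703 0.9999996762681633
-1 0.27800026617626283 0.9999999231795021
-1 1.7890000014079688 0.9999998791635679
-1 1.8091852006749378 0.9999997990536319
-1 1.833188732462493 0.9999999432323443
-1 1.8291949164536625 0.9999999151618436
-1 1.4495103190898968 0.999999995121291
-1 2.3835630157174474 0.9999996762681633
```

```bash
cat >> kin.py <<'E'
lo=np.array([-2.52,-.91,-1.3,-1.96,-1.52,-3.14]);hi=np.array([2.52,1.74,1.37,2.02,1.47,3.14])
_b=None
def ik(P,M,seeds):
    global _b
    _b=_b or fit(); res=[]
    for s in seeds:
        def f(q):
            p,m=fk(q,_b[1],_b[2],1); m=m@np.diag([-1,-1,1]); return np.concatenate([(p-P)/100,(Ro.from_matrix(m).inv()*Ro.from_matrix(M)).as_rotvec()])
        r=least_squares(f,np.clip(s,lo+.01,hi-.01),bounds=(lo,hi)); res.append((r.cost,r.x))
    return min(res,key=lambda t:t[0])
def pose(yaw,a,grasp): # tool pitched a below horizontal, x up-back; grasp point -> TCP
    z=Rz(yaw)@[np.cos(a),0,-np.sin(a)]; y=Rz(yaw)@[0,1,0]; M=np.stack([np.cross(y,z),y,z],1); return np.array(grasp)+19*z,M
E
python3 - <<'E'
from kin import *
np.set_printoptions(precision=2,suppress=True)
seeds=[[-.66,-.1,-1.2,-.5,.55,-.38],[.3,-.1,-1.2,-.5,-.5,.3],[0,0.1,-1,-.5,0,0]]
for a in(30,):
 for yaw in(-.7,-.5,-.3,0,.3,.5,.7):
  for z in(200,120.5):
   P,M=pose(yaw,np.radians(a),[541.5,70.5,z]); c,q=ik(P,M,seeds); print(a,yaw,z,"%.4f"%c,q)
E
```

```text
30 -0.7 200 0.0000 [ 0.44  0.29 -0.91 -0.25 -0.91  0.83]
30 -0.7 120.5 0.0000 [ 0.44  0.49 -0.98 -0.52 -0.91  0.83]
30 -0.5 200 0.0000 [ 0.37  0.24 -1.09 -0.61 -0.72  0.53]
30 -0.5 120.5 0.0000 [ 0.37  0.51 -1.16 -0.94 -0.72  0.53]
30 -0.3 200 0.0000 [ 0.25  0.22 -1.23 -0.86 -0.47  0.3 ]
30 -0.3 120.5 0.0000 [ 0.25  0.57 -1.3  -1.27 -0.47  0.3 ]
30 0 200 0.0006 [-0.    0.15 -1.3  -0.89 -0.   -0.  ]
30 0 120.5 0.0080 [ 0.03  0.4  -1.3  -1.05 -0.05  0.02]
30 0.3 200 0.0000 [-0.28  0.16 -1.3  -0.85  0.5  -0.32]
30 0.3 120.5 0.0043 [-0.29  0.42 -1.3  -1.01  0.52 -0.38]
30 0.5 200 0.0000 [-0.41  0.17 -1.21 -0.61  0.76 -0.58]
30 0.5 120.5 0.0000 [-0.41  0.5  -1.29 -1.04  0.76 -0.58]
30 0.7 200 0.0000 [-0.49  0.2  -1.04 -0.23  0.94 -0.9 ]
30 0.7 120.5 0.0000 [-0.49  0.44 -1.12 -0.56  0.94 -0.9 ]
```

Run:
```python
from kin import *
np.set_printoptions(precision=3,suppress=True)
seeds=[[-.66,-.1,-1.2,-.5,.55,-.38],[.3,-.1,-1.2,-.5,-.5,.3],[0,0.1,-1,-.5,0,0]]
for g,yaw in(([511,-100,256],0),([525,-50,256],0),([541,0,256],0),([541,0,256],-.2),([541,30,256],-.2),([541,70,256],-.2),([541,70,256],-.4),([541,70,200],-.4),([541,70,120],-.4),([541,70,120],-.35),([541,70,114],-.42)):
   P,M=pose(yaw,np.radians(30),g); c,q=ik(P,M,seeds); print(g,yaw,"%.4f"%c,q)
```

```text
[511, -100, 256] 0 0.0000 [-0.663 -0.109 -1.25  -0.509  0.562 -0.372]
[525, -50, 256] 0 0.0000 [-0.468 -0.099 -1.269 -0.596  0.401 -0.247]
[541, 0, 256] 0 0.0000 [-0.267 -0.064 -1.259 -0.656  0.23  -0.136]
[541, 0, 256] -0.2 0.0000 [-0.073 -0.038 -1.243 -0.678 -0.11   0.064]
[541, 30, 256] -0.2 0.0000 [ 0.034 -0.025 -1.227 -0.666 -0.202  0.119]
[541, 70, 256] -0.2 0.0000 [ 0.171 -0.001 -1.194 -0.638 -0.319  0.192]
[541, 70, 256] -0.4 0.0000 [ 0.313  0.053 -1.09  -0.491 -0.603  0.408]
[541, 70, 200] -0.4 0.0000 [ 0.313  0.229 -1.167 -0.744 -0.603  0.408]
[541, 70, 120] -0.4 0.0000 [ 0.313  0.541 -1.237 -1.126 -0.603  0.408]
[541, 70, 120] -0.35 0.0000 [ 0.282  0.558 -1.272 -1.209 -0.537  0.351]
[541, 70, 114] -0.42 0.0000 [ 0.325  0.559 -1.226 -1.119 -0.628  0.432]
```

```bash
python3 -m crank '[-0.24,2.3,0.41,0,0,0,-1,-0.24,2.3,0.41,0,0,0,-1,-0.24,2.3,0.41,0,0,0,-1,-0.24,2.3,0.41,0,0,0,-1,-0.24,2.3,0.41,0,0,0,-1,-0.24,2.3,0.41,0,0,0,-1,-0.24,2.2,0.41,0,0,0,-1,0,0,0,0.0866,0,0.05,-1,0,0,0,0.0866,0,0.05,-1,0,0,0,0.0866,0,0.05,-1]';python3 -m crank '[0,0,0,0.0866,0,0.05,-1,0,0,0,0,0,0,-1,0,0,0,0,0,0,-1]';  python3 - <<'E'
from h import *
from kin import pose
P,M=pose(-.4,np.pi/6,[541.7,70.7,210]);
delta(P,Ro.from_matrix(M).as_euler('xyz'))
for n in("top","side"):
    c=C(n); cv2.imwrite(f"pics/{n}5.png",c.im[:,:,::-1])
    if n=="side": c.crop(220,180,360,320,5,"pics/cs5.png")
    else: c.crop(190,150,330,290,5,"pics/ct5.png")
E
```

```text
t: 9.52
tcp_pos: [559.7, 59.7, 245.4]
eef_rot: [-3.124, 1.047, 2.856]
contact_force: [0.9, -1.0, -2.9]
width: 0.159
t: 9.77
tcp_pos: [560.9, 61.5, 245.3]
eef_rot: [-3.127, 1.047, 2.763]
contact_force: [0.1, -0.5, -1.8]
width: 0.16
t 9.7667 q [ 0.3    0.062 -1.09  -0.508 -0.588  0.386] F [ 0.09  -0.527 -1.798] w 0.16024850460878234 pos [560.94   61.488 245.279] rot [-3.127  1.047  2.763]
turn(tool) [0.004 0.    0.011] shift cm in NEW axes [4.121 0.099 1.819] in OLD axes [4.12  0.135 1.818]
```

View pics/cs5.png

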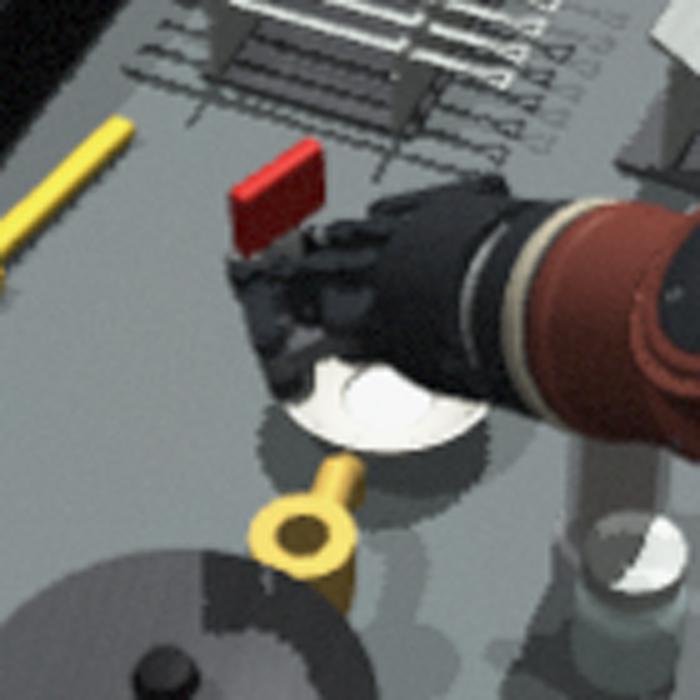

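View pics/top5.png

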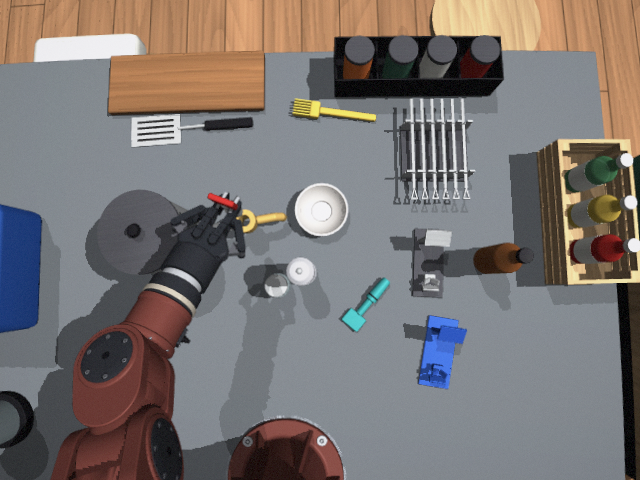

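```bash
cat >> h.py <<'E'
def wingpts(g,M,dz=41):
    # plug vertical from tool yaw; g grasp point (neck 72mm)
    y=M[:,1].copy(); y[2]=0; y/=np.linalg.norm(y); x=np.cross(y,[0,0,1]); c=np.array(g)+[0,0,dz]
    return [c+a*5*x+b*22*y+np.array([0,0,e*17]) for a in(-1,1) for b in(-1,1) for e in(-1,1)]
E
python3 - <<'E'
from h import *
s=arm.read_state(); M=Ro.from_euler('xyz',s['eef_rot']).as_matrix(); g=s['tcp_pos']-19*M[:,2]; print(g)
T=C("top");S=C("side"); pts=wingpts(g,M)
S.crop(250,190,310,260,8,"pics/a.png",S.proj(pts)); T.crop(195,180,255,250,8,"pics/b.png",T.proj(pts))
a=cv2.imread("pics/a.png");b=cv2.imread("pics/b.png"); cv2.imwrite("pics/ab6.png",cv2.resize(np.hstack([a,b]),(800,467)))
E
```

```text
[544.61916275  65.55605728 253.8971718 ]
```

View pics/ab6.png

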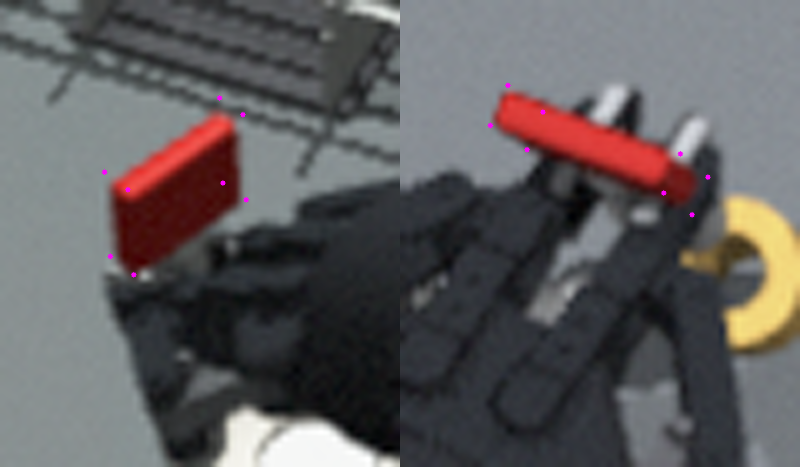

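Run:
```python
from h import *
T=C("top");S=C("side")
np.set_printoptions(precision=1,suppress=True)
k=lambda x,y,x0,y0:[x0+x/6.667-.5,y0+y/6.667-.5]
A=tri(T,k(103,107,195,180),S,k(121,189,250,190));B=tri(T,k(264,170,195,180),S,k(226,121,250,190))
print(A,B,(A[0]+B[0])/2,np.linalg.norm(A[0]-B[0]),np.arctan2(-(A[0]-B[0])[0],(A[0]-B[0])[1]))
s=arm.read_state(); M=Ro.from_euler('xyz',s['eef_rot']).as_matrix(); g=s['tcp_pos']-19*M[:,2]; print(g+[0,0,58])
```

```text
(array([552.6,  85.6, 308.7]), np.float64(1.2656288004408984)) (array([537.3,  47.8, 308.1]), np.float64(0.8271257367319262)) [544.9  66.7 308.4] 40.84039041418843 -0.3857639869185841
[544.2  63.9 311.7]
```

```bash
cat >> h.py <<'E'
def w2t(v):
    s=arm.read_state(); M=Ro.from_euler('xyz',s['eef_rot']).as_matrix(); np.set_printoptions(precision=3,suppress=True)
    print("pos",s['tcp_pos'],"rot",s['eef_rot'],"F",s['contact_force'],"q",s['q'],"w",s['width']); print("tool cm",M.T@np.array(v,float)/10)
E
python3 - <<'E'
from h import *
w2t([-3.2,4.2,0]); w2t([0,0,-76])
E
```

```text
pos [559.34   57.473 244.165] rot [-3.129  1.047  2.754] F [-0.148 -0.438 -1.318] q [ 0.293  0.061 -1.096 -0.512 -0.588  0.388] w 0.1617521999922579
tool cm [ 0.228  0.263 -0.397]
pos [559.34   57.473 244.165] rot [-3.129  1.047  2.754] F [-0.148 -0.438 -1.318] q [ 0.293  0.061 -1.096 -0.512 -0.588  0.388] w 0.1617521999922579
tool cm [6.581 0.047 3.801]
```

```bash
python3 -m crank '[0,0,0,0,0,0,-1,0,0,0,0,0,0,-1,0,0,0,0,0,0,-1]'; python3 -m crank '[0,0,0,0,0,0,-1,0,0,0,0,0,0,-1,0,0,0,0,0,0,-1]'
```

```text
t: 10.32
tcp_pos: [559.6, 58.0, 244.3]
eef_rot: [-3.13, 1.047, 2.754]
contact_force: [-0.8, 0.3, -0.6]
width: 0.164
t: 10.57
tcp_pos: [559.6, 58.5, 244.2]
eef_rot: [-3.13, 1.047, 2.754]
contact_force: [-0.2, 0.5, -1.2]
width: 0.159
```

```bash
python3 -m crank '[0.22,0.29,-0.4,0,0,0,-1,1.3,0.01,0.76,0,0,0,-1,1.3,0.01,0.76,0,0,0,-1,1.3,0.01,0.76,0,0,0,-1,1.3,0.01,0.76,0,0,0,-1,1.0,0.01,0.6,0,0,0,-1,0,0,0,0,0,0,-1,0,0,0,0,0,0,-1,0,0,0,0,0,0,-1,0,0,0,0,0,0,-1]'
python3 - <<'E'
from h import *
s=arm.read_state(); M=Ro.from_euler('xyz',s['eef_rot']).as_matrix(); g=s['tcp_pos']-19*M[:,2]; print(g)
T=C("top");S=C("side"); 
S.crop(245,220,325,310,8,"pics/a.png"); T.crop(205,180,285,250,8,"pics/b7.png")
a=cv2.imread("pics/a.png"); cv2.imwrite("pics/a7.png",cv2.resize(a,(533,600)))
cv2.imwrite("pics/side7.png",S.im[:,:,::-1])
w2t([0,0,0])
E
```

```text
t: 11.4
tcp_pos: [557.6, 63.1, 173.6]
eef_rot: [-3.133, 1.049, 2.752]
contact_force: [0.9, 0.2, -1.0]
width: 0.154
[542.39556131  69.53833009 183.08653316]
pos [557.533  63.05  173.62 ] rot [-3.133  1.049  2.752] F [-0.636  0.081 -0.694] q [ 0.31   0.294 -1.187 -0.832 -0.601  0.4  ] w 0.16351205842578034
tool cm [0. 0. 0.]
```

View pics/a7.png

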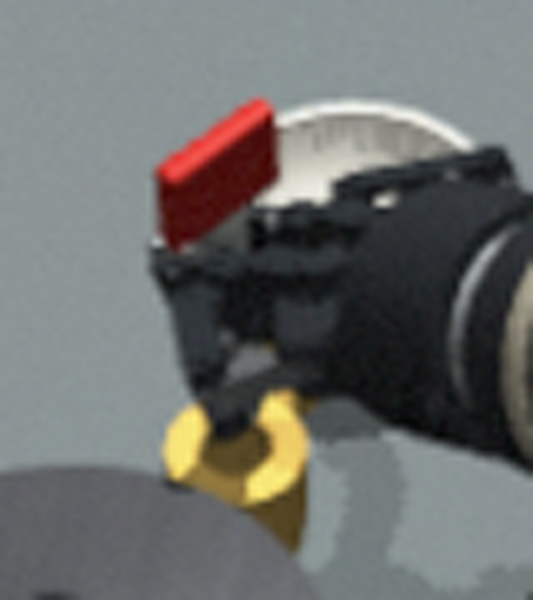

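View pics/b7.png

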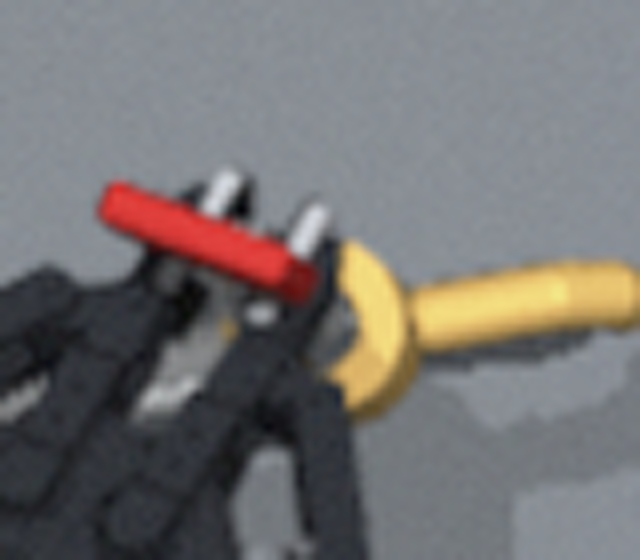

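View pics/side7.png

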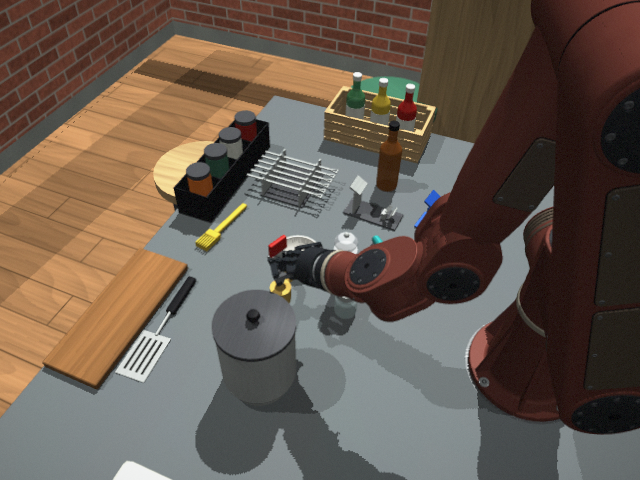

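Run:
```python
from h import *
T=C("top");S=C("side")
np.set_printoptions(precision=1,suppress=True)
A=tri(T,[205+118/8-.5,180+196/8-.5],S,[245+164/6.667-.5,220+177/6.667-.5]);B=tri(T,[205+286/8-.5,180+262/8-.5],S,[245+262/6.667-.5,220+106/6.667-.5])
print(A,B,(A[0]+B[0])/2,np.linalg.norm(A[0]-B[0]),np.arctan2(-(A[0]-B[0])[0],(A[0]-B[0])[1]))
# red mask centroid vs predicted wing face check of verticality: wing bottom edge visible face in side
w2t([0,0,-10])
```

```text
(array([551.8,  88.6, 234.2]), np.float64(0.946325669577619)) (array([536.6,  51.9, 235.7]), np.float64(0.7023443945596047)) [544.2  70.2 234.9] 39.72456393659425 -0.39206347252143176
pos [557.369  62.938 173.294] rot [-3.132  1.049  2.752] F [ 0.352  0.529 -1.341] q [ 0.31   0.294 -1.188 -0.833 -0.601  0.4  ] w 0.15752058181731937
tool cm [0.867 0.005 0.499]
```

```bash
python3 -m crank '[0.07,0,-0.12,0,0,0,-1,0.26,0,0.15,0,0,0,-1,0.26,0,0.15,0,0,0,-1,0.26,0,0.15,0,0,0,-1,0.26,0,0.15,0,0,0,-1,0,0,0,0,0,0,-1]';python3 -m crank '[0.26,0,0.15,0,0,0,-1,0.26,0,0.15,0,0,0,-1,0,0,0,0,0,0,-1]';python3 -m crank '[0.26,0,0.15,0,0,0,-1,0.26,0,0.15,0,0,0,-1,0,0,0,0,0,0,-1]'
```

```text
t: 12.1
tcp_pos: [555.5, 63.2, 159.4]
eef_rot: [-3.128, 1.046, 2.756]
contact_force: [0.3, 0.5, -1.9]
width: 0.161
t: 12.35
tcp_pos: [555.6, 63.2, 153.7]
eef_rot: [-3.129, 1.047, 2.755]
contact_force: [-0.5, 0.0, -1.2]
width: 0.158
t: 12.6
tcp_pos: [555.6, 63.2, 147.8]
eef_rot: [-3.13, 1.047, 2.755]
contact_force: [0.6, 1.1, -2.3]
width: 0.167
```

```bash
python3 -m crank '[0.26,0,0.15,0,0,0,-1,0.26,0,0.15,0,0,0,-1,0,0,0,0,0,0,-1]';python3 -m crank '[0.26,0,0.15,0,0,0,-1,0.26,0,0.15,0,0,0,-1,0,0,0,0,0,0,-1]';python3 - <<'E'
from h import *
T=C("top");S=C("side"); 
S.crop(245,220,325,310,8,"pics/a.png"); T.crop(205,180,285,250,8,"pics/b.png")
a=cv2.imread("pics/a.png");b=cv2.imread("pics/b.png"); cv2.imwrite("pics/ab8.png",np.hstack([cv2.resize(a,(400,450)),cv2.resize(b,(400,350))[:,:].copy() if 0 else cv2.copyMakeBorder(cv2.resize(b,(400,350)),0,100,0,0,cv2.BORDER_CONSTANT)]))
E
```

```text
t: 12.85
tcp_pos: [555.8, 63.4, 141.9]
eef_rot: [-3.131, 1.047, 2.754]
contact_force: [0.8, 2.4, -2.2]
width: 0.157
t: 13.1
tcp_pos: [555.9, 63.5, 136.0]
eef_rot: [-3.131, 1.047, 2.754]
contact_force: [-0.2, 3.2, -2.1]
width: 0.158
```

View pics/ab8.png

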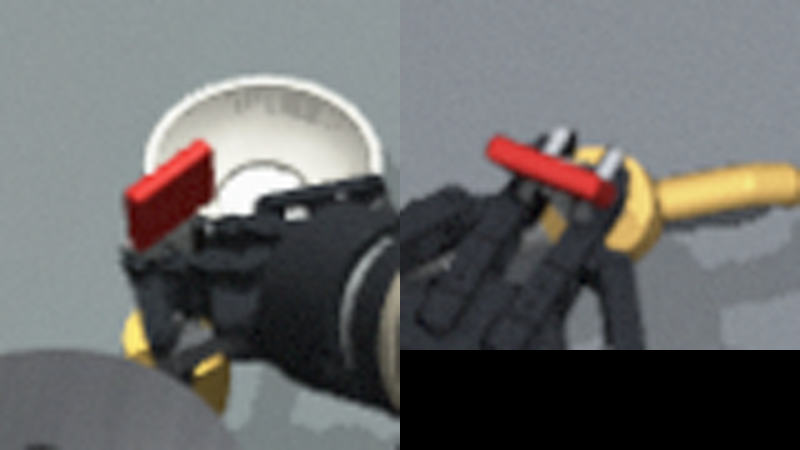

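```bash
python3 -m crank '[0.26,0.08,0.15,0,0,0,-1,0.26,0,0.15,0,0,0,-1,0,0,0,0,0,0,-1]';python3 -m crank '[0.26,0.04,0.15,0,0,0,-1,0.26,0,0.15,0,0,0,-1,0,0,0,0,0,0,-1]';python3 -m crank '[0.26,0,0.15,0,0,0,-1,0,0,0,0,0,0,-1]'
```

```text
t: 13.45
tcp_pos: [556.0, 63.9, 129.9]
eef_rot: [-3.13, 1.047, 2.754]
contact_force: [0.9, 2.4, -1.3]
width: 0.16
t: 13.7
tcp_pos: [556.0, 64.2, 123.7]
eef_rot: [-3.13, 1.047, 2.755]
contact_force: [0.4, 2.0, -2.3]
width: 0.163
t: 13.87
tcp_pos: [556.2, 64.3, 121.0]
eef_rot: [-3.13, 1.047, 2.754]
contact_force: [1.0, 3.1, -1.8]
width: 0.157
```

```bash
python3 -m crank '[0.17,0.04,0.1,0,0,0,-1,0,0,0,0,0,0,-1]';python3 -m crank '[0.17,0,0.1,0,0,0,-1,0,0,0,0,0,0,-1]';python3 -m crank '[0.13,0,0.07,0,0,0,-1,0,0,0,0,0,0,-1]'
```

```text
t: 14.03
tcp_pos: [556.2, 64.5, 119.1]
eef_rot: [-3.13, 1.047, 2.755]
contact_force: [-0.6, 1.7, -1.0]
width: 0.158
t: 14.2
tcp_pos: [556.3, 64.5, 117.2]
eef_rot: [-3.13, 1.047, 2.754]
contact_force: [0.3, 1.7, -1.4]
width: 0.159
t: 14.37
tcp_pos: [556.3, 64.5, 115.9]
eef_rot: [-3.13, 1.047, 2.754]
contact_force: [-0.6, 2.7, -2.2]
width: 0.163
```

```bash
python3 -m crank '[0,0,0,0,0,0,0,0,0,0,0,0,0,0,0,0,0,0,0,0,1,0,0,0,0,0,0,1,0,0,0,0,0,0,1,0,0,0,0,0,0,1]';python3 - <<'E'
from h import *
T=C("top");S=C("side"); 
S.crop(245,220,325,310,8,"pics/a.png"); T.crop(205,180,285,250,8,"pics/b.png")
a=cv2.imread("pics/a.png");b=cv2.imread("pics/b.png"); cv2.imwrite("pics/ab9.png",np.hstack([cv2.resize(a,(400,450)),cv2.copyMakeBorder(cv2.resize(b,(400,350)),0,100,0,0,cv2.BORDER_CONSTANT)]))
E
```

```text
t: 14.87
tcp_pos: [556.3, 64.5, 116.1]
eef_rot: [-3.13, 1.048, 2.754]
contact_force: [0.4, 0.2, -1.5]
width: 0.985
```

View pics/ab9.png

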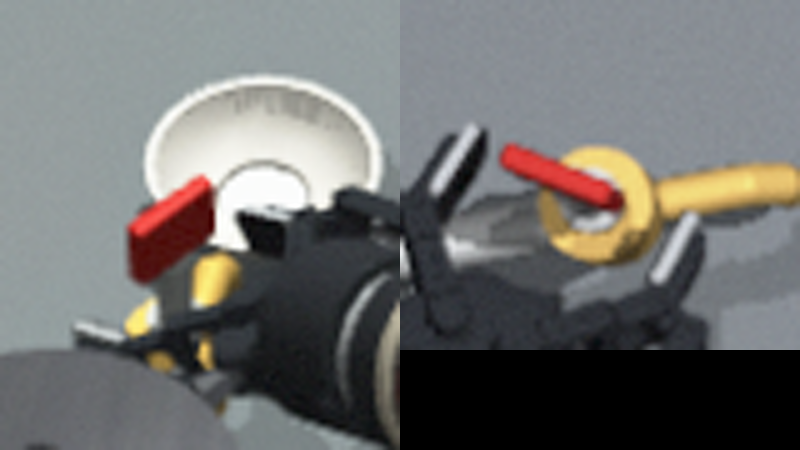

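```bash
python3 -m crank '[-0.9,0,-0.5,0,0,0,1,-1.7,0,-1,0,0,0,1,-2.2,0,-1.3,0,0,0,1,-2.2,0,-1.3,0,0,0,1,-2.2,0,-1.3,0,0,0,1,-1.7,0,-1.2,0,0,0,1,0,0,0,0,0,0,1,0,0,0,0,0,0,1]';python3 - <<'E'
from h import *
delta([541.5,70.5,240],[np.pi,0,2.754])
T=C("top");S=C("side"); 
S.crop(245,220,325,310,8,"pics/a.png"); T.crop(205,180,285,250,8,"pics/b.png")
a=cv2.imread("pics/a.png");b=cv2.imread("pics/b.png"); cv2.imwrite("pics/ab10.png",np.hstack([cv2.resize(a,(400,450)),cv2.copyMakeBorder(cv2.resize(b,(400,350)),0,100,0,0,cv2.BORDER_CONSTANT)]))
E
```

```text
t: 15.63
tcp_pos: [554.6, 66.5, 245.3]
eef_rot: [-3.135, 1.05, 2.75]
contact_force: [-0.6, 0.7, -0.8]
width: 0.998
t 15.6333 q [ 0.323  0.058 -1.094 -0.501 -0.61   0.409] F [-0.561  0.674 -0.774] w 0.9981278267747827 pos [554.584  66.502 245.259] rot [-3.135  1.05   2.75 ]
turn(tool) [-0.008  1.05  -0.007] shift cm in NEW axes [ 1.362 -0.124  0.526] in OLD axes [ 1.134 -0.136 -0.919]
```

View pics/ab10.png

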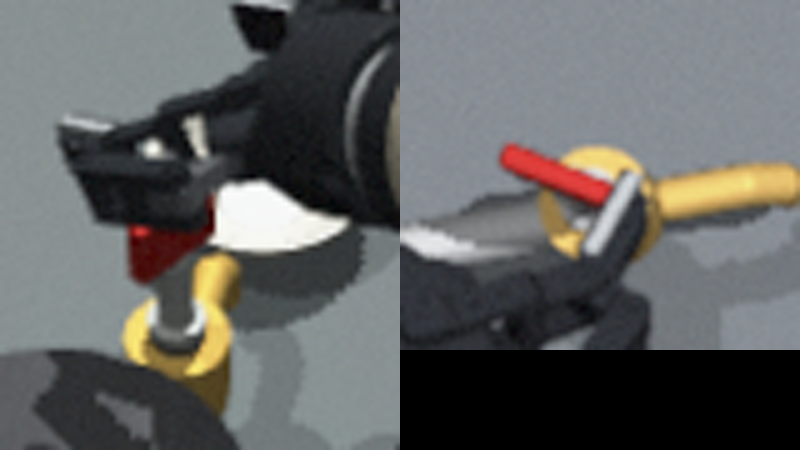

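```bash
python3 -m crank '[0,0,0,0,0.1167,0,1,0,0,0,0,0.1167,0,1,0,0,0,0,0.1167,0,1,0,0,0,0,0.1167,0,1,0,0,0,0,0.1167,0,1,0,0,0,0,0.1167,0,1,0,0,0,0,0.1167,0,1,0,0,0,0,0.1167,0,1,0,0,0,0,0.1167,0,1,0,0,0,0,0,0,1]';python3 -m crank '[0,0,0,0,0,0.12,1,0,0,0,0,0,0.12,1,0,0,0,0,0,0.12,1,0,0,0,0,0,0.12,1,0,0,0,0,0,0.12,1,0,0,0,0,0,0.12,1,0,0,0,0,0,0.12,1,0,0,0,0,0,0.12,1,0,0,0,0,0,0.12,1,0,0,0,0,0,0.12,1]';python3 -m crank '[0,0,0,0,0,0.12,1,0,0,0,0,0,0.12,1,0,0,0,0,0,0.12,1,0,0,0,0,0,0,1,0,0,0,0,0,0,1]';python3 - <<'E'
from h import *
delta([541.5,70.5,240],[np.pi,0,np.pi/2-.39])
T=C("top");S=C("side"); 
S.crop(245,220,325,310,8,"pics/a.png"); T.crop(205,180,285,250,8,"pics/b.png")
a=cv2.imread("pics/a.png");b=cv2.imread("pics/b.png"); cv2.imwrite("pics/ab11.png",np.hstack([cv2.resize(a,(400,450)),cv2.copyMakeBorder(cv2.resize(b,(400,350)),0,100,0,0,cv2.BORDER_CONSTANT)]))
cv2.imwrite("pics/side11.png",S.im[:,:,::-1])
E
```

```text
t: 16.57
tcp_pos: [559.6, 65.3, 237.5]
eef_rot: [-3.131, 0.091, 2.745]
contact_force: [-0.5, 0.6, -1.6]
width: 1.001
t: 17.4
tcp_pos: [556.9, 67.0, 238.5]
eef_rot: [3.05, 0.045, 1.54]
contact_force: [1.1, -0.0, -0.2]
width: 1.0
t: 17.82
tcp_pos: [557.0, 67.0, 239.2]
eef_rot: [3.041, 0.01, 1.191]
contact_force: [-0.8, 0.3, -0.3]
width: 1.003
t 17.8167 q [ 0.018  0.285 -0.146  1.051 -0.049  1.966] F [-0.822  0.321 -0.321] w 1.00295896954257 pos [556.983  67.049 239.187] rot [3.041 0.01  1.191]
turn(tool) [0.101 0.01  0.011] shift cm in NEW axes [-0.269 -1.563 -0.081] in OLD axes [-0.254 -1.55  -0.236]
```

View pics/ab11.png

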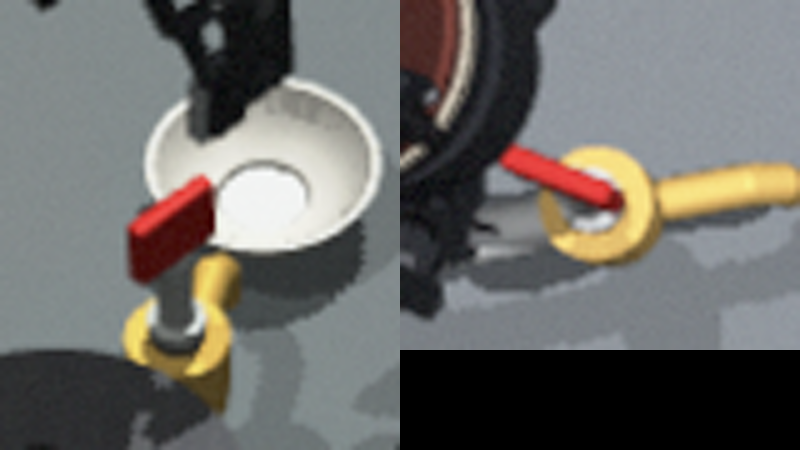

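View pics/side11.png

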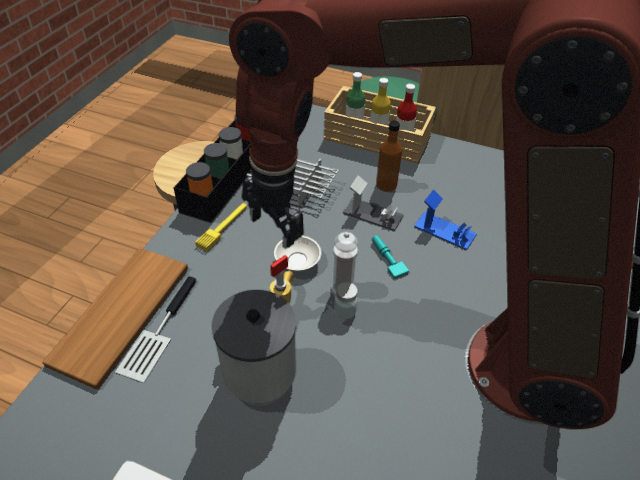

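```bash
python3 - <<'E'
from h import *
T=C("top");S=C("side")
np.set_printoptions(precision=1,suppress=True)
A=tri(T,[205+109/5-.5,180+152/5-.5],S,[245+134/5-.5,220+232/5-.5]);B=tri(T,[205+211/5-.5,180+194/5-.5],S,[245+207/5-.5,220+182/5-.5])
print(A,B,(A[0]+B[0])/2,np.linalg.norm(A[0]-B[0]),np.arctan2(-(A[0]-B[0])[0],(A[0]-B[0])[1]))
T.crop(200,190,290,250,8,"pics/b12.png");S.crop(255,245,305,305,10,"pics/a12.png")
E
python3 -m crank '[0,0,0,0.1,0.01,0.01,1,0,0,0,0,0,0,1,0,0,0,0,0,0,1]'
python3 - <<'E'
from h import *
delta([541.5,70.5,240],[np.pi,0,np.pi/2-.39])
E
```

```text
(array([550.,  89., 176.]), np.float64(1.7321868984265396)) (array([534.1,  51.4, 175. ]), np.float64(1.076303508078994)) [542.   70.2 175.5] 40.86593564151779 -0.3999406734733867
t: 18.27
tcp_pos: [558.7, 66.3, 240.1]
eef_rot: [3.138, -0.001, 1.178]
contact_force: [0.9, 0.0, 0.5]
width: 1.001
t 18.2667 q [-0.012  0.355 -0.038  1.174 -0.     1.952] F [0.864 0.031 0.456] w 1.000564756468727 pos [558.7    66.281 240.109] rot [ 3.138 -0.001  1.178]
turn(tool) [ 0.003 -0.001 -0.003] shift cm in NEW axes [-0.264 -1.751  0.011] in OLD axes [-0.269 -1.75   0.005]
```

View pics/a12.png

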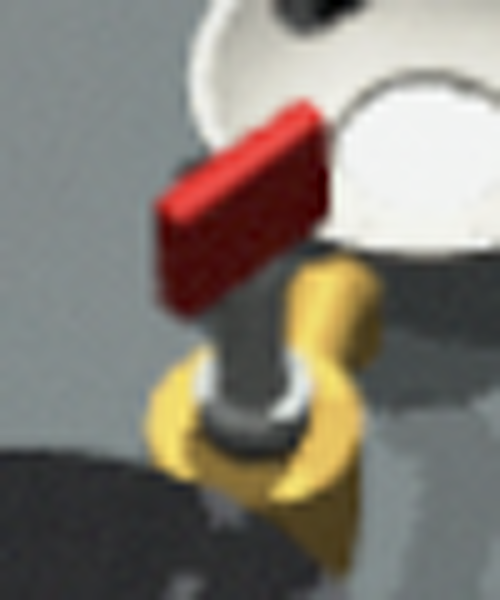

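View pics/b12.png

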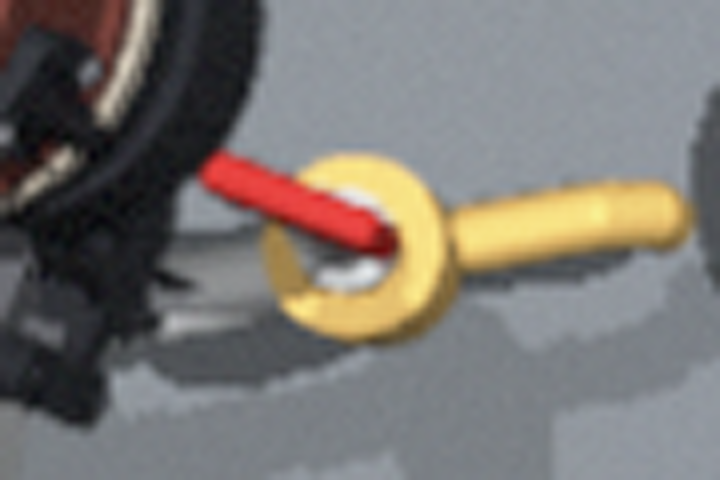

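```bash
python3 -m crank '[-0.27,-1.75,0,0,0,0,1,0,0,0,0,0,0,1,0,0,2.5,0,0,0,1,0,0,2.5,0,0,0,1,0,0,0,0,0,0,1,0,0,0,0,0,0,1]'
python3 - <<'E'
from h import *
delta([541.9,70.4,147],[np.pi,0,np.pi/2-.39])
T=C("top");S=C("side");S.crop(245,200,305,305,6,"pics/a13.png")
E
```

```text
t: 18.77
tcp_pos: [539.9, 71.3, 190.8]
eef_rot: [3.14, -0.001, 1.178]
contact_force: [-0.6, 0.6, 0.7]
width: 1.0
t 18.7667 q [-0.003  0.352 -0.176  1.041 -0.     1.96 ] F [-0.583  0.618  0.655] w 1.000238254093756 pos [539.914  71.295 190.795] rot [ 3.14  -0.001  1.178]
turn(tool) [ 0.002 -0.001 -0.003] shift cm in NEW axes [-0.007  0.218  4.38 ] in OLD axes [-0.01   0.209  4.38 ]
```

View pics/a13.png

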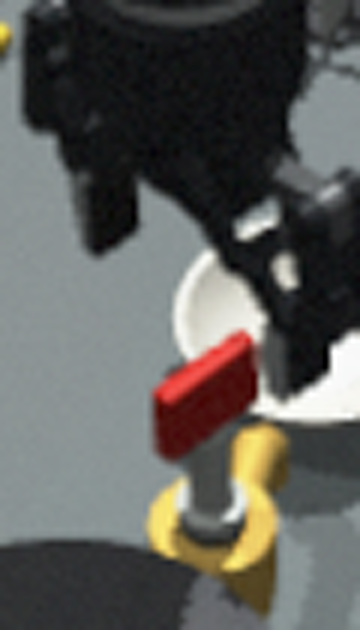

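```bash
python3 -m crank '[0,0.2,1.5,0,0,0,1,0,0,1.5,0,0,0,1,0,0,1.4,0,0,0,1,0,0,0,0,0,0,1,0,0,0,0,0,0,0.2]' 20;python3 -m crank '[0,0,0,0,0,0,-0.5,0,0,0,0,0,0,-0.5,0,0,0,0,0,0,-1,0,0,0,0,0,0,-1,0,0,0,0,0,0,-1,0,0,0,0,0,0,-1,0,0,0,0,0,0,-1,0,0,0,0,0,0,-1]' 20
python3 - <<'E'
from h import *
delta([541.9,70.4,147],[np.pi,0,np.pi/2-.39])
T=C("top");S=C("side");S.crop(245,200,305,305,6,"pics/a14.png")
E
```

```text
t: 19.28
tcp_pos: [542.9, 70.4, 147.8]
eef_rot: [3.139, -0.002, 1.178]
contact_force: [0.4, -0.0, 0.0]
width: 0.883
t: 19.95
tcp_pos: [541.9, 70.7, 146.9]
eef_rot: [3.141, -0.002, 1.178]
contact_force: [-3.1, 1.8, 4.2]
width: 0.112
t 19.95 q [-0.005  0.391 -0.24   0.939  0.001  1.959] F [-3.094  1.832  4.247] w 0.11218326506349562 pos [541.94   70.685 146.857] rot [ 3.141 -0.002  1.178]
turn(tool) [ 0.001 -0.002 -0.003] shift cm in NEW axes [-0.028  0.007 -0.014] in OLD axes [-0.028  0.007 -0.014]
```

View pics/a14.png

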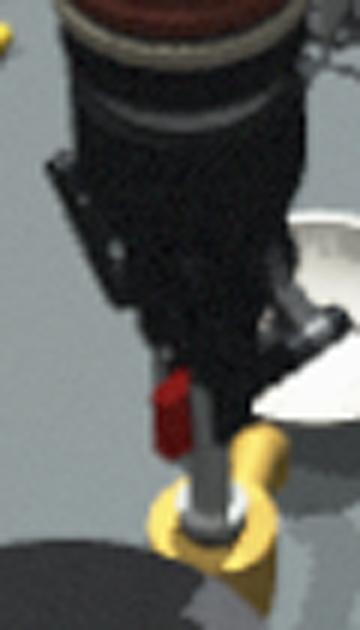

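```bash
python3 -m crank '[0,0,-0.2,0,0,0,-1,0,0,0,0,0,-0.08,-1,0,0,0,0,0,-0.1,-1,0,0,0,0,0,-0.1,-1,0,0,0,0,0,-0.1,-1,0,0,0,0,0,-0.1,-1,0,0,0,0,0,-0.07,-1,0,0,0.2,0,0,0,-1,0,0,0,0,0,0,-1]' 25;python3 -m crank '[0,0,0,0,0,0,-0.6,0,0,0,0,0,0,-0.5,0,0,0,0,0,0,-0.3,0,0,0,0,0,0,0,0,0,0,0,0,0,0,0,0,0,0,0,0,0,0,0,0,0,0,0,0]'
python3 - <<'E'
from h import *
delta([541.9,70.4,147],[np.pi,0,np.pi/2+.165])
T=C("top");S=C("side");S.crop(245,200,305,305,6,"pics/a15.png")
E
```

```text
t: 20.8
tcp_pos: [541.7, 70.7, 146.4]
eef_rot: [3.141, -0.001, 1.727]
contact_force: [-3.4, 3.3, -0.4]
width: 0.109
t: 21.38
tcp_pos: [542.5, 70.4, 146.9]
eef_rot: [3.139, -0.0, 1.727]
contact_force: [-1.9, -0.8, 1.0]
width: 0.501
t 21.3833 q [-0.005  0.391 -0.239  0.938  0.     1.409] F [-1.931 -0.779  1.041] w 0.5010512092424033 pos [542.535  70.386 146.852] rot [ 3.139 -0.     1.727]
turn(tool) [ 0.003 -0.    -0.008] shift cm in NEW axes [ 0.012 -0.062 -0.015] in OLD axes [ 0.011 -0.062 -0.015]
```

View pics/a15.png

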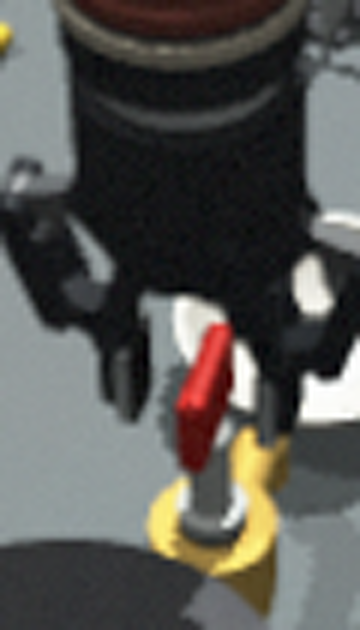

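```bash
python3 -m crank '[0,0,0,0,0,0,0,0,0,0,0,0,0,0,0,0,0,0,0,0,-1,0,0,0,0,0,0,-1,0,0,0,0,0,0,-1,0,0,0,0,0,0,-1,0,0,0,0,0,0,-1,0,0,0,0,0,0,-1,0,0,0,0,0,0,-1,0,0,0,0,0,0,-1]' 120;python3 -m crank '[0,0,0.1,0,0,0,-1,0,0,0,0,0,0,-1]'; python3 -m crank '[0,0,0.1,0,0,0,-1,0,0,0,0,0,0,-1]'
```

```text
t: 22.32
tcp_pos: [541.8, 70.4, 146.6]
eef_rot: [3.14, -0.0, 1.727]
contact_force: [-5.3, -1.3, 2.1]
width: 0.096
t: 22.48
tcp_pos: [542.0, 70.4, 146.1]
eef_rot: [3.14, -0.0, 1.727]
contact_force: [-6.3, -0.3, 6.8]
width: 0.091
t: 22.65
tcp_pos: [542.1, 70.4, 145.5]
eef_rot: [3.139, -0.0, 1.727]
contact_force: [-8.1, -1.5, 9.5]
width: 0.093
```

```bash
python3 -m crank '[0,-0.1,0.1,0,0,0,-1,0,0,0,0,0,0,-1]'; python3 -m crank '[0,0,0.06,0,0,-0.08,-1,0,0,0.04,0,0,-0.08,-1]';python3 -m crank '[0,0,0.04,0,0,-0.08,-1,0,0,0.04,0,0,-0.08,-1]'; python3 -c "
from h import *
w2t([0,0,0]);print(arm.read_state()['wrist_torque'])"
```

```text
t: 22.82
tcp_pos: [541.8, 70.3, 145.0]
eef_rot: [3.138, 0.0, 1.728]
contact_force: [-7.1, -0.7, 13.3]
width: 0.095
t: 22.98
tcp_pos: [541.8, 70.4, 144.2]
eef_rot: [3.138, 0.001, 1.891]
contact_force: [-8.0, -0.1, 16.0]
width: 0.097
t: 23.15
tcp_pos: [541.9, 70.4, 143.6]
eef_rot: [3.138, 0.001, 2.051]
contact_force: [-8.7, 0.2, 19.6]
width: 0.096
pos [541.885  70.357 143.634] rot [3.138 0.001 2.051] F [-8.706  0.204 19.614] q [-0.005  0.392 -0.248  0.927  0.001  1.085] w 0.09565193317946294
tool cm [0. 0. 0.]
[-0.041  2.235 -0.419]
```

```bash
python3 -m crank '[0.07,-0.13,0,0,0,-0.08,-1,0,0,0.01,0,0,-0.08,-1]'; python3 -m crank '[0,0,0.01,0,0,-0.08,-1,0,0,0.02,0,0,-0.08,-1]'; python3 -c "
from h import *
w2t([0,0,0]);print(arm.read_state()['wrist_torque'])
S=C('side');S.crop(245,200,305,305,6,'pics/a16.png')"
```

```text
t: 23.32
tcp_pos: [541.3, 70.4, 143.4]
eef_rot: [3.136, 0.003, 2.211]
contact_force: [-2.7, -0.2, 11.3]
width: 0.098
t: 23.48
tcp_pos: [541.4, 70.4, 143.1]
eef_rot: [3.137, 0.004, 2.371]
contact_force: [-4.2, -0.0, 13.2]
width: 0.091
pos [541.407  70.417 143.139] rot [3.137 0.004 2.371] F [-4.237 -0.04  13.185] q [-0.005  0.39  -0.252  0.923  0.001  0.766] w 0.09124247608011202
tool cm [0. 0. 0.]
[ 0.06   1.152 -0.348]
```

View pics/a16.png

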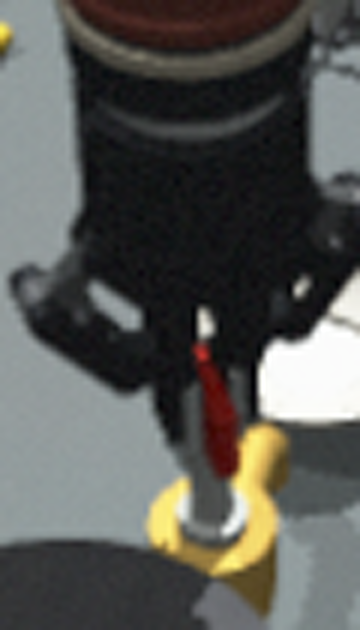

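```bash
python3 -m crank '[0,-0.05,0.04,0,0,-0.08,-1,0,0,0.04,0,0,-0.08,-1]'; python3 -m crank '[0,0,0.04,0,0,-0.08,-1,0,0,0.03,0,0,-0.08,-1]'; python3 -m crank '[0,0,0.03,0,0,-0.08,-1,0,0,0.03,0,0,-0.08,-1]'
```

```text
t: 23.7
tcp_pos: [541.4, 70.3, 142.8]
eef_rot: [3.137, 0.005, 2.531]
contact_force: [-5.0, 1.1, 19.2]
width: 0.097
t: 23.87
tcp_pos: [541.5, 70.4, 142.4]
eef_rot: [3.137, 0.006, 2.691]
contact_force: [-6.2, 1.0, 21.9]
width: 0.097
t: 24.03
tcp_pos: [541.5, 70.4, 142.1]
eef_rot: [3.138, 0.006, 2.851]
contact_force: [-6.5, 1.7, 23.9]
width: 0.097
```

```bash
python3 -m crank '[0,0,0.03,0,0,-0.08,-1,0,0,0.03,0,0,-0.08,-1]'; python3 -c "
from cell import arm
print(arm.read_state()['wrist_torque'])"; python3 -m crank '[0,0,0.03,0,0,-0.08,-1,0,0,0.03,0,0,-0.08,-1]'; python3 -m crank '[0,0,0.03,0,0,-0.08,-1,0,0,0.02,0,0,-0.06,-1]'; python3 -c "
from h import *
w2t([0,0,0]);print(arm.read_state()['wrist_torque'])
S=C('side');S.crop(245,200,305,305,6,'pics/a17.png')"
```

```text
t: 24.2
tcp_pos: [541.5, 70.4, 141.7]
eef_rot: [3.139, 0.007, 3.011]
contact_force: [-7.2, 0.9, 26.8]
width: 0.097
[ 0.44601005  1.98193683 -0.39628887]
t: 24.37
tcp_pos: [541.5, 70.4, 141.3]
eef_rot: [3.14, 0.008, -3.112]
contact_force: [-8.1, 1.3, 29.6]
width: 0.095
t: 24.53
tcp_pos: [541.5, 70.4, 141.0]
eef_rot: [3.141, 0.008, -2.972]
contact_force: [-9.2, 1.6, 31.8]
width: 0.094
pos [541.513  70.393 141.037] rot [ 3.141  0.008 -2.972] F [-9.191  1.597 31.813] q [-0.006  0.391 -0.257  0.916  0.002 -0.175] w 0.09436406830459841
tool cm [0. 0. 0.]
[ 0.397  2.428 -0.456]
```

View pics/a17.png

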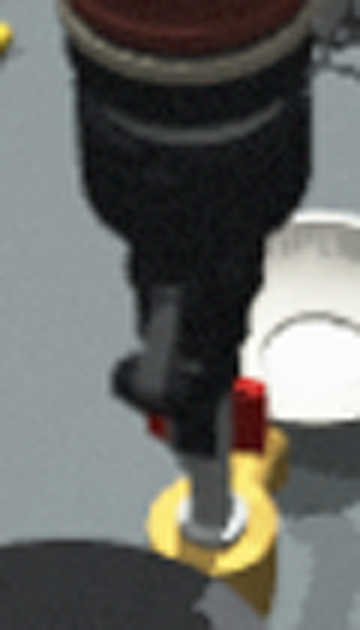

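```bash
python3 -m crank '[0.05,0,0,0,0,-0.08,-1,0,0,0,0,0,-0.06,-1]'; python3 -m crank '[0,0,0,0,0,0.07,-1,0,0,0,0,0,0.07,-1]'; python3 -m crank '[0,0,0,0,0,0.06,-1,0,0,0,0,0,0.06,-1]';python3 -m crank '[0,0,0,0,0,-0.06,-1,0,0,0,0,0,-0.06,-1]'
```

```text
t: 24.75
tcp_pos: [541.3, 70.4, 140.8]
eef_rot: [-3.141, 0.008, -2.832]
contact_force: [-6.1, 1.9, 26.0]
width: 0.095
t: 24.92
tcp_pos: [541.3, 70.4, 140.6]
eef_rot: [3.141, 0.008, -2.978]
contact_force: [-6.2, 1.3, 23.2]
width: 0.091
t: 25.08
tcp_pos: [541.3, 70.3, 140.4]
eef_rot: [3.14, 0.008, -3.099]
contact_force: [-5.3, 1.8, 19.7]
width: 0.093
t: 25.25
tcp_pos: [541.2, 70.4, 140.2]
eef_rot: [3.141, 0.008, -2.974]
contact_force: [-3.7, 1.5, 20.3]
width: 0.098
```

```bash
python3 -m crank '[0,0,0.03,0,0,-0.07,-1,0,0,0,0,0,-0.07,-1,0,0,0.03,0,0,0.07,-1,0,0,0.03,0,0,0.07,-1,0,0,0.0,0,0,0,-1]';python3 -m crank '[0,0,-0.25,0,0,0,-1,0,0,-0.2,0,0,0,-1,0,0,0,0,0,0,-1]'; python3 -m crank '[0,0,0,0,0,0,-0.6,0,0,0,0,0,0,-0.3,0,0,0,0,0,0,0.2,0,0,0,0,0,0,0.2,0,0,0,0,0,0,0.2,0,0,0,0,0,0,0.2]'
```

```text
t: 25.67
tcp_pos: [541.3, 70.3, 139.7]
eef_rot: [3.141, 0.008, -2.98]
contact_force: [-5.0, 1.7, 22.7]
width: 0.097
t: 25.92
tcp_pos: [540.4, 70.3, 139.9]
eef_rot: [3.14, 0.004, -2.976]
contact_force: [8.9, 3.2, -20.3]
width: 0.096
t: 26.42
tcp_pos: [539.3, 69.9, 141.7]
eef_rot: [3.142, 0.003, -2.976]
contact_force: [-0.8, -0.5, -1.0]
width: 0.602
```

```bash
python3 -m crank '[0,0,-1,0,0,0,0.2,0,0,-2,0,0,0,0.2,0,0,-3,0,0,0,0.2,0,0,-3,0,0,0,0.2,0,0,-3,0,0,0,0.2,-3,0,-1,0,0,0,0.2,-3,0,0,0,0,0,0.2,-3,0,0,0,0,0,0.2,-3,0,0,0,0,0,0.2,0,0,0,0,0,0,0.2]'
python3 - <<'E'
from h import *
w2t([0,0,0])
T=C("top");S=C("side"); 
S.crop(255,245,305,305,10,"pics/a18.png"); T.crop(200,180,300,255,8,"pics/b18.png")
cv2.imwrite("pics/top18.png",T.im[:,:,::-1])
E
```

```text
t: 27.25
tcp_pos: [661.1, 90.1, 270.5]
eef_rot: [3.141, 0.003, -2.976]
contact_force: [-0.2, -0.1, -1.7]
width: 0.602
pos [661.061  90.067 270.516] rot [ 3.141  0.003 -2.976] F [-0.181 -0.076 -1.719] q [ 0.026  0.563  0.37   1.375  0.001 -0.14 ] w 0.6016760758167647
tool cm [0. 0. 0.]
```

View pics/a18.png

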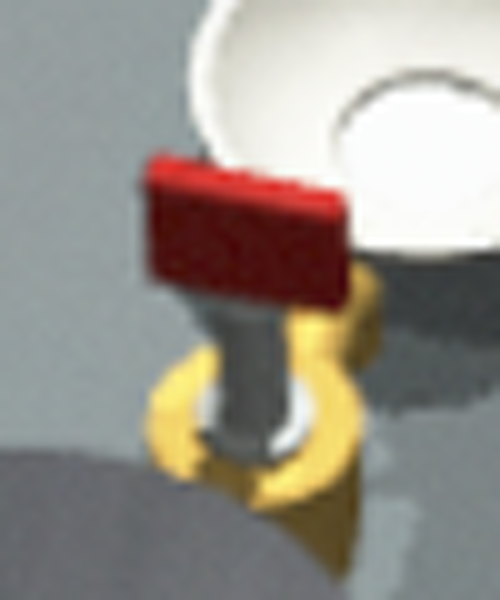

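View pics/top18.png

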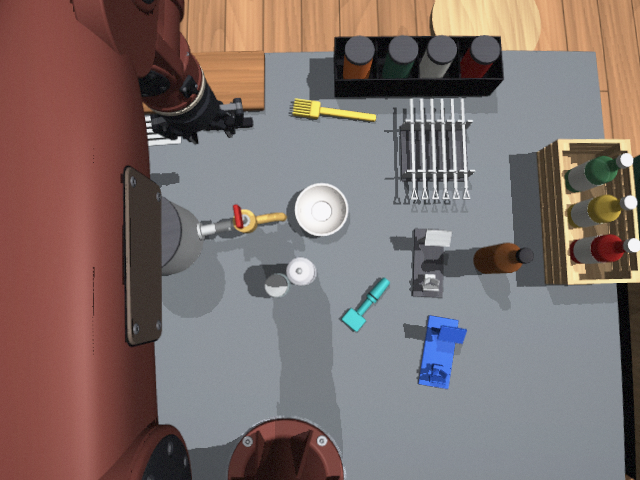

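View pics/b18.png

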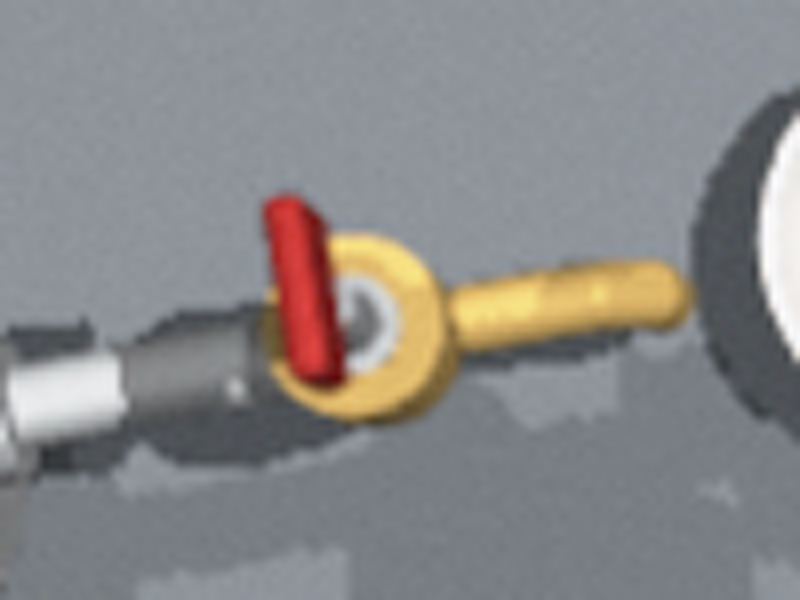

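Run:
```python
from h import *
T=C("top");S=C("side")
np.set_printoptions(precision=1,suppress=True)
# in top: far end (+x) up ; in side: far end(+x) is left
A=tri(T,[200+283/8-.5,180+203/8-.5],S,[255+153/10-.5,245+166/10-.5]);B=tri(T,[200+320/8-.5,180+376/8-.5],S,[255+343/10-.5,245+199/10-.5])
d=A[0]-B[0]
print(A,B,(A[0]+B[0])/2,np.linalg.norm(d),"wing y dir angle",np.degrees(np.arctan2(d[1],d[0])))
# spout line at rim height/pipe height
a=T.plane([200+460/8-.5,180+320/8-.5],80);b=T.plane([200+590/8-.5,180+297/8-.5],78);print("spout",a,b,np.degrees(np.arctan2((a-b)[0]*-1,(a-b)[1])))
# shoulder ring: in top crop centre (366,318) r~ ; height from ring/rim
for z in(96,98,100,104): print(z,T.plane([200+362/8-.5,180+318/8-.5],z),S.plane([255+254/10-.5,245+407/10-.5],z))
```

```text
(array([560.3,  74.3, 170.8]), np.float64(0.9471790124679833)) (array([520.3,  65.9, 169.5]), np.float64(0.11634122426848652)) [540.3  70.1 170.1] 40.861068296115015 wing y dir angle 11.790959417031463
spout [544.7  47.   80. ] [550.3  13.8  78. ] 9.581074545771438
96 [543.5  69.4  96. ] [541.4  70.   96. ]
98 [543.3  69.   98. ] [540.7  71.4  98. ]
100 [543.   68.7 100. ] [539.9  72.9 100. ]
104 [542.5  67.9 104. ] [538.4  75.8 104. ]
```

```bash
python3 - <<'E'
from h import *
delta([540.7,70.3,190],[np.pi,0,-2.976])
E
python3 -m crank '[3,0,0,0,0,0,0.2,3,0,0,0,0,0,0.2,3,0,0,0,0,0,0.2,3.2,0,0,0,0,0,0.2,0,0,2.5,0,0,0,0.2,0,0,2.5,0,0,0,0.2,0,0,2.5,0,0,0,0.2,0,0,0,0,0,0,0.2,0,0,0,0,0,0,0.2]'
python3 - <<'E'
from h import *
delta([540.7,70.3,141.5],[np.pi,0,-2.976])
E
```

```text
t 27.45 q [ 0.025  0.553  0.358  1.374  0.    -0.141] F [0.495 0.087 0.094] w 0.6035821993128562 pos [656.57   89.568 272.195] rot [ 3.141  0.002 -2.976]
turn(tool) [0.    0.002 0.   ] shift cm in NEW axes [11.746  0.01   8.219] in OLD axes [11.764  0.012  8.194]
t: 28.2
tcp_pos: [535.7, 69.4, 196.8]
eef_rot: [3.141, 0.001, -2.976]
contact_force: [0.7, 0.1, 1.7]
width: 0.605
t 28.2 q [-0.007  0.34  -0.176  1.053  0.001 -0.173] F [0.677 0.076 1.705] w 0.6048643870742898 pos [535.678  69.431 196.848] rot [ 3.141  0.001 -2.976]
turn(tool) [0.    0.001 0.   ] shift cm in NEW axes [-0.51   0.003  5.535] in OLD axes [-0.504  0.001  5.535]
```

```bash
python3 -m crank '[-0.5,0,0,0,0,0,0.2,0,0,2.5,0,0,0,0.2,0,0,2.0,0,0,0,0.2,0,0,1.0,0,0,0,0.2,0,0,0,0,0,0,0.2,0,0,0,0,0,0,0.2]'
python3 - <<'E'
from h import *
delta([540.7,70.3,141.5],[np.pi,0,-2.976])
E
python3 -m crank '[0,0,0,0,0,0,-0.5,0,0,0,0,0,0,-1,0,0,0,0,0,0,-1,0,0,0,0,0,0,-1,0,0,0,0,0,0,-1,0,0,0,0,0,0,-1,0,0,0,0,0,0,-1,0,0,0,0,0,0,-1]' 120
```

```text
t: 28.7
tcp_pos: [542.7, 70.4, 142.4]
eef_rot: [3.142, 0.003, -2.976]
contact_force: [0.3, -0.4, 0.3]
width: 0.601
t 28.7 q [-0.005  0.395 -0.246  0.927  0.001 -0.171] F [ 0.295 -0.359  0.253] w 0.6005815074583946 pos [542.71   70.398 142.411] rot [ 3.142  0.003 -2.976]
turn(tool) [0.    0.003 0.   ] shift cm in NEW axes [0.2   0.023 0.091] in OLD axes [0.2   0.024 0.09 ]
t: 29.37
tcp_pos: [542.9, 70.4, 142.6]
eef_rot: [-3.142, 0.005, -2.976]
contact_force: [0.2, -0.1, 6.0]
width: 0.09
```

```bash
python3 -m crank '[0,0,0.2,0,0,0,-1,0,0,0.1,0,0,0.05,-1,0,0,0.05,0,0,0.07,-1,0,0,0,0,0,0,-1]';python3 -m crank '[0,0,0.05,0,0,-0.08,-1,0,0,0.05,0,0,-0.08,-1,0,0,0.0,0,0,-0.08,-1]';python3 -m crank '[0,0,0.03,0,0,0.08,-1,0,0,0.03,0,0,0.08,-1,0,0,0.02,0,0,0.08,-1]'
```

```text
t: 29.7
tcp_pos: [543.6, 70.4, 141.9]
eef_rot: [3.141, 0.007, -3.1]
contact_force: [-8.3, -0.1, 34.8]
width: 0.092
t: 29.95
tcp_pos: [543.6, 70.8, 141.5]
eef_rot: [-3.141, 0.008, -2.852]
contact_force: [-9.9, 2.5, 41.0]
width: 0.093
t: 30.2
tcp_pos: [543.2, 70.5, 139.7]
eef_rot: [3.141, 0.007, -3.099]
contact_force: [-0.2, 0.8, -4.7]
width: 0.088
```

```bash
python3 -m crank '[0,0,0,0,0,0,-1,0,0,0,0,0,0,-1]'; python3 -c "
from h import *
w2t([0,0,0]);print(arm.read_state()['wrist_torque'])
S=C('side');T=C('top');S.crop(245,200,305,305,6,'pics/a19.png');T.crop(200,180,300,255,8,'pics/b19.png')"
```

```text
t: 30.37
tcp_pos: [543.0, 70.4, 137.6]
eef_rot: [3.141, 0.005, -3.097]
contact_force: [-0.9, -0.3, 6.3]
width: 0.09
pos [542.969  70.427 137.642] rot [ 3.141  0.005 -3.097] F [-0.857 -0.271  6.342] q [-0.005  0.399 -0.254  0.913  0.001 -0.049] w 0.09017171526717722
tool cm [0. 0. 0.]
[ 0.213  0.332 -0.826]
```

View pics/a19.png

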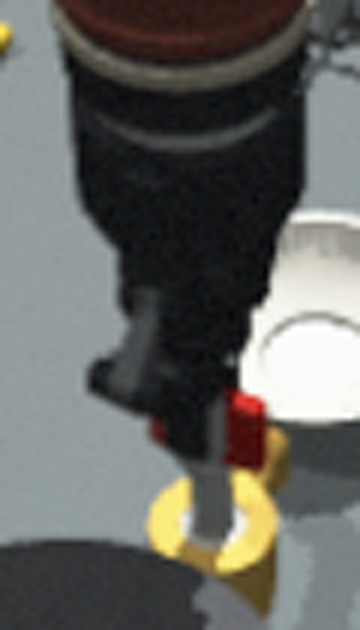

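```bash
python3 -m crank '[0,0,-0.1,0,0,-0.03,-1,0,0,0,0,0,0,-1,0,0,0,0,0,0,-0.6,0,0,0,0,0,0,-0.2,0,0,0,0,0,0,0.2,0,0,0,0,0,0,0.2,0,0,0,0,0,0,0.2,0,0,0,0,0,0,0.2]';python3 -m crank '[0,0,-1,0,0,0,0.2,0,0,-2,0,0,0,0.2,0,0,-3,0,0,0,0.2,0,0,-3,0,0,0,0.2,0,0,-3,0,0,0,0.2,-3,0,-1,0,0,0,0.2,-3,0,0,0,0,0,0.2,-3,0,0,0,0,0,0.2,-3,0,0,0,0,0,0.2,0,0,0,0,0,0,0.2]'
python3 - <<'E'
from h import *
T=C("top");S=C("side"); 
S.crop(255,245,305,305,10,"pics/a20.png"); T.crop(200,180,300,255,8,"pics/b20.png");cv2.imwrite("pics/side20.png",S.im[:,:,::-1])
E
```

```text
t: 31.13
tcp_pos: [542.0, 70.4, 137.0]
eef_rot: [3.141, 0.002, -3.066]
contact_force: [0.3, -0.4, -0.8]
width: 0.605
t: 31.97
tcp_pos: [665.3, 79.4, 266.0]
eef_rot: [3.141, 0.003, -3.066]
contact_force: [0.6, -0.7, -0.2]
width: 0.6
```

View pics/a20.png

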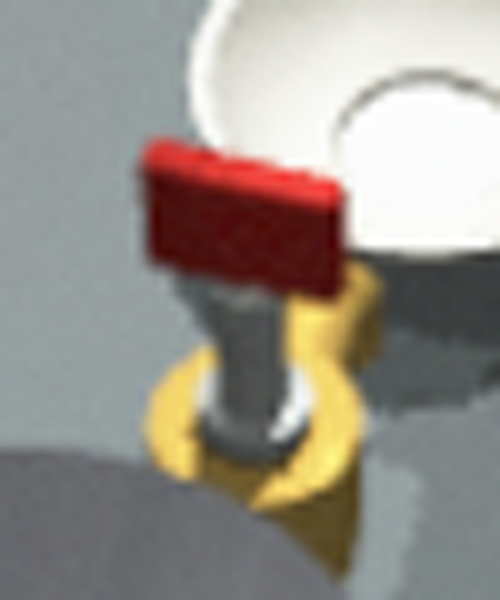

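View pics/b20.png

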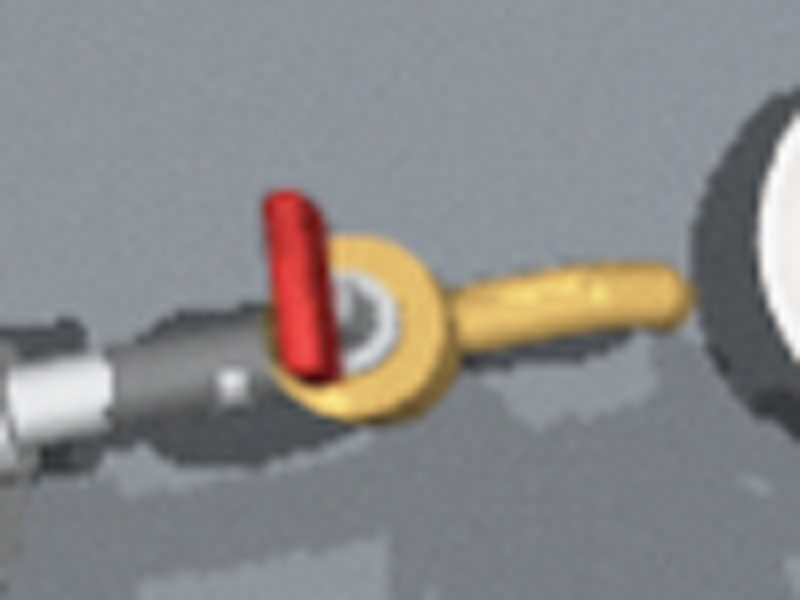

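View pics/side20.png

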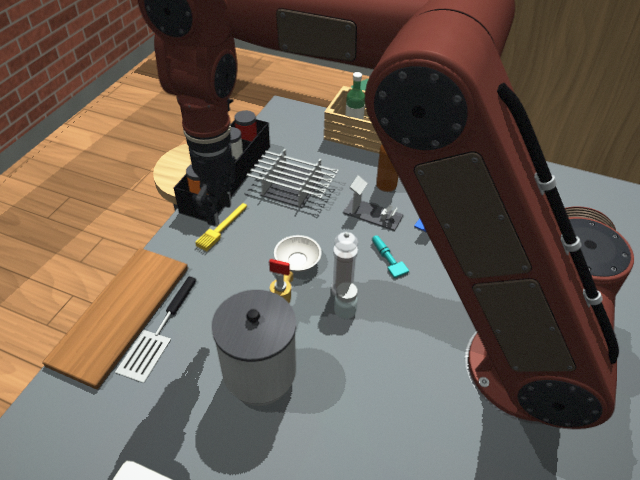

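Run:
```python
from h import *
T=C("top");S=C("side")
np.set_printoptions(precision=1,suppress=True)
def red(c,box):
    m=(cv2.inRange(c.hsv,np.array((0,140,40)),np.array((8,255,255)))|cv2.inRange(c.hsv,np.array((174,140,40)),np.array((180,255,255))));x0,y0,x1,y1=box
    M=cv2.moments(m[y0:y1,x0:x1],True); return [x0+M['m10']/M['m00'],y0+M['m01']/M['m00']],M['m00']
print(red(S,(262,250,298,280)),red(T,(225,195,250,235)))
for n,(tt,ss) in {"before":([(283,203),(320,376)],[(153,166),(343,199)]),"now":([(283,198),(316,374)],[(153,151),(343,187)])}.items():
  P=[tri(T,[200+a[0]/8-.5,180+a[1]/8-.5],S,[255+b[0]/10-.5,245+b[1]/10-.5]) for a,b in zip(tt,ss)]
  d=P[0][0]-P[1][0]; print(n,P,(P[0][0]+P[1][0])/2,np.degrees(np.arctan2(d[1],d[0])))
# saved pics: red centroids in a18/a20/b18/b20
for f in("a18","a20","a12","b18","b20"):
    im=cv2.cvtColor(cv2.imread(f"pics/{f}.png"),cv2.COLOR_BGR2HSV); m=cv2.inRange(im,(0,140,40),(8,255,255))|cv2.inRange(im,(174,140,40),(180,255,255)); M=cv2.moments(m,True); print(f,M['m10']/M['m00'],M['m01']/M['m00'],M['m00'])
```

```text
([279.04405286343615, 266.51982378854626], 227.0) ([237.15822784810126, 215.77215189873417], 158.0)
before [(array([560.3,  74.3, 170.8]), np.float64(0.9471790124679833)), (array([520.3,  65.9, 169.5]), np.float64(0.11634122426848652))] [540.3  70.1 170.1] 11.790959417031463
now [(array([560.7,  73.5, 174.5]), np.float64(1.2856543367877113)), (array([520.3,  66.1, 173.4]), np.float64(0.04906004972336055))] [540.5  69.8 174. ] 10.371564001790206
a18 247.44810829573066 234.65433009371745 23048.0
a20 244.5566526455612 220.37259242860304 22585.0
a12 242.37568697449387 208.52313401287049 21289.0
b18 304.85774402134865 293.9831674022375 9743.0
b20 300.9118487146656 289.86210972126463 10153.0
```

```bash
python3 -m crank '[3,0,0,0,0,0,0.2,3,0,0,0,0,0,0.2,3,0,0,0,0,0,0.2,3.0,0,0,0,0,0,0.2,0,0,2,0,0,0,0.2,0,0,2,0,0,0,0.2,0,0,2.5,0,0,0,0.2,0,0,0,0,0,0,0.2,0,0,0,0,0,0,0.2]'
python3 - <<'E'
from h import *
delta([541.0,70.3,145],[np.pi,0,-3.0])
E
```

```text
t: 32.92
tcp_pos: [540.5, 70.3, 202.5]
eef_rot: [3.141, 0.001, -3.066]
contact_force: [0.3, -0.7, -0.2]
width: 0.597
t 32.9167 q [-0.005  0.345 -0.153  1.072  0.001 -0.081] F [ 0.267 -0.709 -0.171] w 0.5969985218739802 pos [540.518  70.332 202.492] rot [ 3.141  0.001 -3.066]
turn(tool) [ 0.     0.001 -0.066] shift cm in NEW axes [-0.047 -0.01   5.749] in OLD axes [-0.043 -0.01   5.749]
```

```bash
python3 -m crank '[0,0,2.5,0,0,-0.05,0.2,0,0,2.0,0,0,0,0.2,0,0,1.2,0,0,0,0.2,0,0,0,0,0,0,0.2,0,0,0,0,0,0,0.2]';python3 -m crank '[0,0,0,0,0,0,-0.5,0,0,0,0,0,0,-1,0,0,0,0,0,0,-1,0,0,0,0,0,0,-1,0,0,0,0,0,0,-1,0,0,0,0,0,0,-1,0,0,0,0,0,0,-1,0,0,0,0,0,0,-1]' 120;python3 -m crank '[0,0,0.2,0,0,0,-1,0,0,0,0,0,0,-1]'
```

```text
t: 33.33
tcp_pos: [542.5, 70.4, 146.5]
eef_rot: [3.141, 0.003, -3.016]
contact_force: [0.4, 0.2, 0.6]
width: 0.606
t: 34.0
tcp_pos: [542.8, 70.5, 146.1]
eef_rot: [3.141, 0.004, -3.015]
contact_force: [0.5, 0.3, 6.9]
width: 0.094
t: 34.17
tcp_pos: [543.2, 70.5, 145.5]
eef_rot: [-3.142, 0.006, -3.016]
contact_force: [-4.5, 1.4, 19.5]
width: 0.091
```

```bash
python3 -m crank '[0,0,0.02,0,0,-0.07,-1,0,0,0.02,0,0,-0.08,-1,0,0,0.02,0,0,-0.08,-1]';python3 -m crank '[0,0,0.03,0,0,0.07,-1,0,0,0.03,0,0,0.08,-1,0,0,0.03,0,0,0.08,-1]'
```

```text
t: 34.42
tcp_pos: [543.0, 70.7, 144.8]
eef_rot: [-3.141, 0.005, -2.782]
contact_force: [-5.2, 1.7, 21.3]
width: 0.099
t: 34.67
tcp_pos: [543.1, 70.5, 144.1]
eef_rot: [-3.141, 0.006, -3.019]
contact_force: [-4.9, -0.3, 23.7]
width: 0.092
```

```bash
python3 -m crank '[0,0,0.02,0,0,0.07,-1,0,0,0.02,0,0,0.08,-1,0,0,0.02,0,0,0.08,-1]';python3 -m crank '[0,0,0.02,0,0,-0.07,-1,0,0,0.02,0,0,-0.08,-1,0,0,0.02,0,0,-0.08,-1]';python3 -m crank '[0,0,0.02,0,0,-0.07,-1,0,0,0.02,0,0,-0.08,-1,0,0,0.02,0,0,-0.08,-1]';python3 -m crank '[0,0,0.02,0,0,0.07,-1,0,0,0.02,0,0,0.08,-1,0,0,0.02,0,0,0.08,-1]'
```

```text
t: 34.92
tcp_pos: [543.2, 70.2, 143.7]
eef_rot: [3.141, 0.006, 3.034]
contact_force: [-5.5, -2.0, 24.8]
width: 0.094
t: 35.17
tcp_pos: [543.2, 70.5, 143.2]
eef_rot: [3.142, 0.006, -3.013]
contact_force: [-6.1, 1.4, 26.7]
width: 0.094
t: 35.42
tcp_pos: [543.2, 70.7, 142.9]
eef_rot: [-3.141, 0.006, -2.782]
contact_force: [-7.3, 2.0, 27.9]
width: 0.094
t: 35.67
tcp_pos: [543.2, 70.5, 142.3]
eef_rot: [-3.141, 0.006, -3.019]
contact_force: [-6.5, 0.1, 28.5]
width: 0.092
```

```bash
python3 -m crank '[0,0,0.01,0,0,0.07,-1,0,0,0.01,0,0,0.08,-1,0,0,0.01,0,0,0.05,-1]';python3 -m crank '[0,0,0.01,0,0,-0.07,-1,0,0,0.01,0,0,-0.08,-1,0,0,0.01,0,0,-0.05,-1]';python3 -m crank '[0,0,0.01,0,0,-0.07,-1,0,0,0.01,0,0,-0.08,-1,0,0,0.01,0,0,-0.08,-1]';python3 -m crank '[0,0,0.01,0,0,0.07,-1,0,0,0.01,0,0,0.08,-1,0,0,0.01,0,0,0.04,-1]'; python3 -c "
from h import *
S=C('side');T=C('top');S.crop(255,245,305,305,10,'pics/a21.png')"
```

```text
t: 35.92
tcp_pos: [543.2, 70.2, 141.8]
eef_rot: [3.141, 0.006, 3.063]
contact_force: [-6.0, -1.2, 25.9]
width: 0.092
t: 36.17
tcp_pos: [543.2, 70.5, 141.6]
eef_rot: [3.142, 0.006, -3.012]
contact_force: [-6.3, 1.9, 28.7]
width: 0.097
t: 36.42
tcp_pos: [543.2, 70.8, 141.4]
eef_rot: [-3.141, 0.006, -2.782]
contact_force: [-7.8, 2.6, 30.8]
width: 0.092
t: 36.67
tcp_pos: [543.1, 70.6, 140.8]
eef_rot: [-3.141, 0.006, -2.979]
contact_force: [-5.0, -0.6, 16.1]
width: 0.093
```

View pics/a21.png

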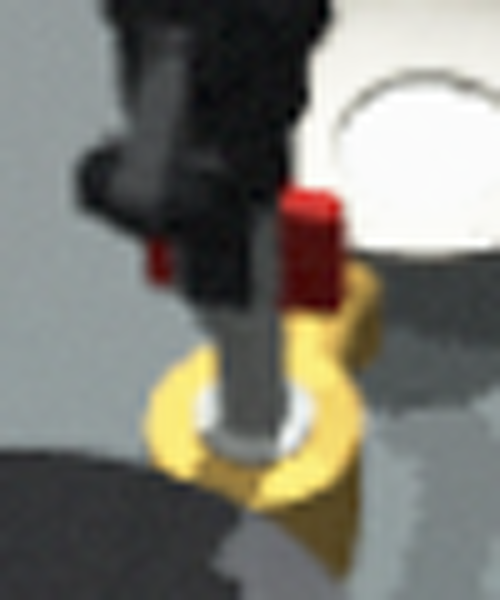

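```bash
python3 -m crank '[0,0,0.04,0,0,0,-1,0,0,0.02,0,0,0.07,-1,0,0,0.02,0,0,0.08,-1]';python3 -m crank '[0,0,0.02,0,0,-0.07,-1,0,0,0.01,0,0,-0.08,-1,0,0,0.01,0,0,-0.08,-1]';python3 -m crank '[0,0,0.01,0,0,0.08,-1,0,0,0,0,0,0,-1]'; python3 -c "
from h import *
S=C('side');T=C('top');S.crop(255,245,305,305,10,'pics/a22.png')"
```

```text
t: 37.02
tcp_pos: [543.5, 70.4, 141.3]
eef_rot: [3.141, 0.007, -3.128]
contact_force: [-10.1, -1.1, 45.0]
width: 0.096
t: 37.27
tcp_pos: [543.5, 70.6, 141.4]
eef_rot: [-3.141, 0.008, -2.892]
contact_force: [-12.1, 1.8, 46.1]
width: 0.1
t: 37.43
tcp_pos: [543.5, 70.5, 141.4]
eef_rot: [-3.141, 0.008, -2.979]
contact_force: [-12.0, 0.4, 45.3]
width: 0.091
```

View pics/a22.png

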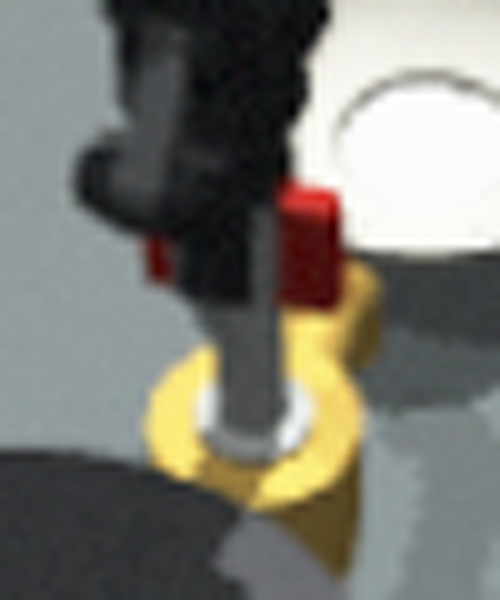

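```bash
python3 -m crank '[0,0,-0.15,0,0,0,-1,0,0,-0.1,0,0,0,-1,0,0,-0.1,0,0,0,-1,0,0,0,0,0,0,-1]'
```

```text
t: 37.87
tcp_pos: [543.2, 70.5, 143.1]
eef_rot: [-3.141, 0.006, -2.976]
contact_force: [-6.0, 1.7, 26.2]
width: 0.092
```

```bash
python3 -c "
from h import *
S=C('side');T=C('top');S.crop(255,245,305,305,10,'pics/a23.png');w2t([0,0,0])"
```

```text
pos [543.181  70.506 143.098] rot [-3.141  0.006 -2.976] F [-6.091  0.275 25.631] q [-0.005  0.393 -0.247  0.925  0.001 -0.171] w 0.0969159533061695
tool cm [0. 0. 0.]
```

View pics/a23.png

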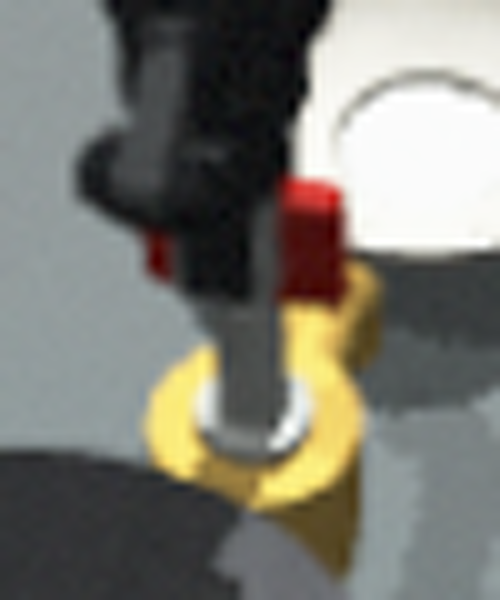

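```bash
python3 -m crank '[0.12,0,-0.05,0,0,0,-1,0,0,0,0,0,0,-1]';python3 -m crank '[0,0,0,0,0,-0.06,-1,0,0,0,0,0,-0.06,-1]';python3 -m crank '[0,0,0,0,0,0.06,-1,0,0,0,0,0,0.06,-1]'
```

```text
t: 38.13
tcp_pos: [542.9, 70.4, 143.1]
eef_rot: [-3.141, 0.007, -2.976]
contact_force: [-1.3, 1.2, 17.2]
width: 0.094
t: 38.3
tcp_pos: [542.7, 70.6, 143.1]
eef_rot: [-3.141, 0.007, -2.854]
contact_force: [-0.6, 2.0, 15.9]
width: 0.093
t: 38.47
tcp_pos: [542.7, 70.5, 143.0]
eef_rot: [-3.142, 0.007, -2.977]
contact_force: [0.2, 1.0, 12.9]
width: 0.097
```

```bash
python3 -m crank '[0,0,0.04,0,0,0.06,-1,0,0,0.03,0,0,0.06,-1]';python3 -m crank '[0,0,0.03,0,0,-0.06,-1,0,0,0.03,0,0,-0.06,-1]';python3 -m crank '[0,0,0.03,0,0,-0.06,-1,0,0,0.02,0,0,-0.06,-1]';python3 -m crank '[0,0,0.02,0,0,0.06,-1,0,0,0.02,0,0,0.06,-1]'
```

```text
t: 38.63
tcp_pos: [542.9, 70.3, 142.7]
eef_rot: [3.141, 0.007, -3.099]
contact_force: [-2.3, 1.0, 24.9]
width: 0.097
t: 38.8
tcp_pos: [543.0, 70.5, 142.6]
eef_rot: [-3.142, 0.008, -2.974]
contact_force: [-4.5, 2.7, 29.1]
width: 0.095
t: 38.97
tcp_pos: [543.0, 70.6, 142.4]
eef_rot: [-3.141, 0.008, -2.853]
contact_force: [-4.7, 2.7, 31.1]
width: 0.09
t: 39.13
tcp_pos: [543.0, 70.5, 142.1]
eef_rot: [-3.141, 0.008, -2.978]
contact_force: [-5.5, 0.8, 31.1]
width: 0.094
```

```bash
python3 -m crank '[0.05,0,0,0,0,0.06,-1,0,0,0,0,0,0.06,-1]';python3 -m crank '[0,0,0,0,0,-0.06,-1,0,0,0,0,0,-0.06,-1]';python3 -m crank '[0,0,0.01,0,0,-0.06,-1,0,0,0,0,0,-0.06,-1]';python3 -m crank '[0,0,0.01,0,0,0.06,-1,0,0,0,0,0,0.06,-1]';python3 -c "
from h import *
S=C('side');T=C('top');S.crop(255,245,305,305,10,'pics/a24.png');w2t([0,0,0])"
```

```text
t: 39.3
tcp_pos: [542.8, 70.3, 141.8]
eef_rot: [3.141, 0.009, -3.098]
contact_force: [-1.6, 0.7, 25.6]
width: 0.095
t: 39.47
tcp_pos: [542.8, 70.4, 141.6]
eef_rot: [3.142, 0.008, -2.974]
contact_force: [-0.7, 2.5, 21.8]
width: 0.093
t: 39.63
tcp_pos: [542.8, 70.6, 141.5]
eef_rot: [-3.141, 0.008, -2.853]
contact_force: [-1.0, 2.1, 23.0]
width: 0.096
t: 39.8
tcp_pos: [542.7, 70.5, 141.1]
eef_rot: [3.142, 0.008, -2.978]
contact_force: [-1.5, 2.9, 18.3]
width: 0.093
pos [542.644  70.433 140.924] rot [ 3.141  0.008 -2.979] F [-0.116  1.978 17.62 ] q [-0.005  0.393 -0.254  0.916  0.001 -0.168] w 0.09325063897661744
tool cm [0. 0. 0.]
```

View pics/a24.png

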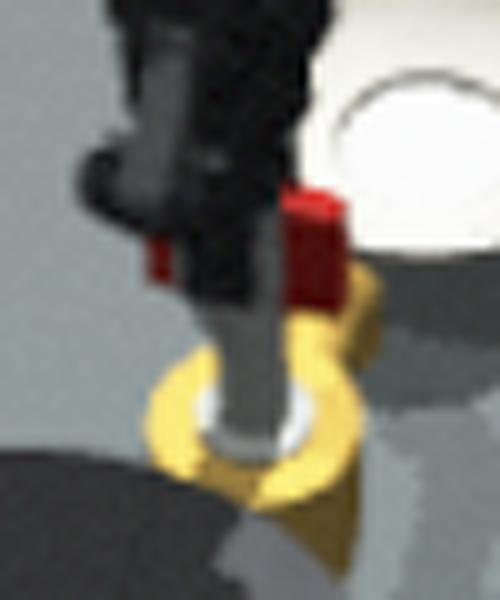

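```bash
python3 -m crank '[0,0,0.01,0,0,0.06,-1,0,0,0.01,0,0,0.04,-1]';python3 -m crank '[0,0,0.01,0,0,-0.06,-1,0,0,0.01,0,0,-0.04,-1]';python3 -m crank '[0,0,0.01,0,0,-0.06,-1,0,0,0.01,0,0,-0.04,-1]';python3 -m crank '[0,0,0.01,0,0,0.06,-1,0,0,0.01,0,0,0.04,-1]'
```

```text
t: 40.07
tcp_pos: [542.7, 70.4, 140.7]
eef_rot: [3.141, 0.008, -3.078]
contact_force: [-0.8, 0.7, 20.0]
width: 0.095
t: 40.23
tcp_pos: [542.7, 70.4, 140.7]
eef_rot: [-3.142, 0.008, -2.973]
contact_force: [-1.6, 2.2, 21.6]
width: 0.094
t: 40.4
tcp_pos: [542.8, 70.6, 140.7]
eef_rot: [-3.141, 0.008, -2.873]
contact_force: [-1.4, 2.1, 21.3]
width: 0.094
t: 40.57
tcp_pos: [542.8, 70.5, 140.5]
eef_rot: [-3.141, 0.008, -2.977]
contact_force: [-3.1, 1.2, 23.3]
width: 0.095
```

```bash
python3 -m crank '[0,0,0,0,0,0,-1,0,0,-0.1,0,0,0,-1,0,0,-0.05,0,0,0,-1,0,0,0,0,0,0,-1]';python3 -c "
from h import *
S=C('side');S.crop(255,245,305,305,10,'pics/a25.png');w2t([0,0,0])"
```

```text
t: 40.9
tcp_pos: [542.6, 70.4, 140.5]
eef_rot: [3.141, 0.007, -2.976]
contact_force: [4.0, 2.3, 9.8]
width: 0.096
pos [542.559  70.423 140.506] rot [ 3.141  0.007 -2.976] F [4.253 1.534 9.898] q [-0.005  0.394 -0.254  0.916  0.001 -0.171] w 0.09051840779067358
tool cm [0. 0. 0.]
```

```bash
python3 -m crank '[-0.03,0,-0.08,0,0,0,-1,0,0,0,0,0,0,-1]';python3 -m crank '[0,0,0,0,0,0,-0.7,0,0,0,0,0,0,-0.5,0,0,0,0,0,0,-0.2,0,0,0,0,0,0,0.2,0,0,0,0,0,0,0.2,0,0,0,0,0,0,0.2]';python3 -m crank '[0,0,-1,0,0,0,0.2,0,0,-2,0,0,0,0.2,0,0,-3,0,0,0,0.2,0,0,-3,0,0,0,0.2,0,0,-3,0,0,0,0.2,-3,0,-1,0,0,0,0.2,-3,0,0,0,0,0,0.2,-3,0,0,0,0,0,0.2,-3,0,0,0,0,0,0.2,0,0,0,0,0,0,0.2]'
python3 - <<'E'
from h import *
T=C("top");S=C("side"); 
S.crop(255,245,305,305,10,"pics/a26.png"); T.crop(200,180,300,255,8,"pics/b26.png");cv2.imwrite("pics/top26.png",T.im[:,:,::-1])
for f in("a18","a20","a12","a26","b18","b26"):
    im=cv2.cvtColor(cv2.imread(f"pics/{f}.png"),cv2.COLOR_BGR2HSV); m=cv2.inRange(im,(0,140,40),(8,255,255))|cv2.inRange(im,(174,140,40),(180,255,255)); M=cv2.moments(m,True); print(f,M['m10']/M['m00'],M['m01']/M['m00'],M['m00'])
c=[541.3,70.4]
for d in(43.75,47,49,50,51,52): print(d,(S.proj([[*c,92-d+113]])[0]-[254.5,244.5])*10)
E
```

```text
t: 41.12
tcp_pos: [542.5, 70.4, 140.6]
eef_rot: [3.141, 0.006, -2.976]
contact_force: [5.9, 2.6, 1.7]
width: 0.089
t: 41.62
tcp_pos: [540.6, 70.1, 139.7]
eef_rot: [3.141, 0.002, -2.976]
contact_force: [-0.4, -0.1, 1.4]
width: 0.599
t: 42.45
tcp_pos: [662.6, 90.3, 268.8]
eef_rot: [3.141, 0.003, -2.976]
contact_force: [-0.5, -0.0, -0.6]
width: 0.595
a18 247.44810829573066 234.65433009371745 23048.0
a20 244.5566526455612 220.37259242860304 22585.0
a12 242.37568697449387 208.52313401287049 21289.0
a26 245.9935629784273 238.57402574808629 22992.0
b18 304.85774402134865 293.9831674022375 9743.0
b26 306.73073736536867 293.03510770505386 9656.0
43.75 [243.45979821 210.09491983]
47 [243.98783005 220.3526156 ]
49 [244.31179017 226.64484803]
50 [244.47349046 229.78521511]
51 [244.63500465 232.92175841]
52 [244.79633304 236.05448463]
```

View pics/a26.png

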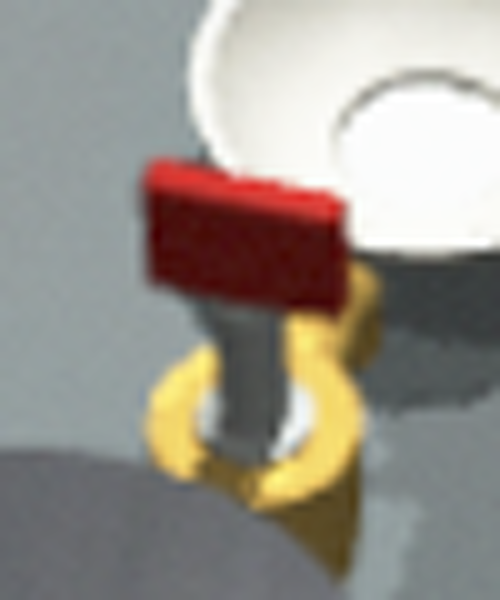

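View pics/b26.png

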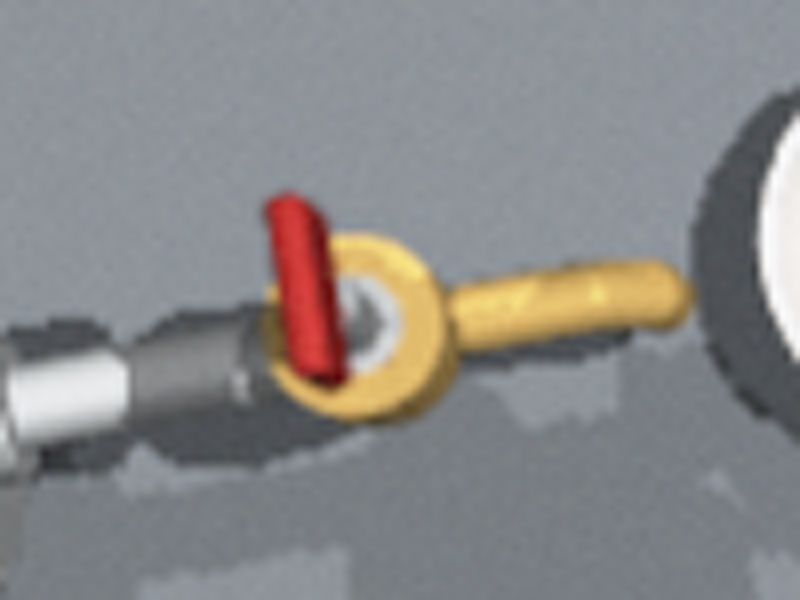

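```bash
python3 -c "
from cell import arm
s=arm.read_state();print(s['t'],s['contact_force']);print(arm.hand_in())"
```

```text
42.55 [0.45825965 0.21445573 0.28798692]
the job is handed in; nothing more can be done
None
```

I put the plug in the tap, lined its wing up with the spout, let go, then gripped the wing again and pressed and turned it until it wedged closed. The job was handed in at 42.6 s. No verdict is reported, so what follows rests on my own checks.

**What happened:** On the first pass the quarter turn wedged the plug, and it held against a pull of about 20 N. I then pressed and twisted it once more for margin, and on that release it came loose by about 3 mm. I gripped it again, corrected a sideways offset, worked it back in with small turns under about 13–31 N of pressure (45 N at one point), and relieved the load without turning. That time it stayed put. I did not pull-test it again.

**Last checks:**
- **Depth:** the side view of the wing puts the tip about 50.5–52 mm below the rim, against the 48.5 mm required. After the first pass, different methods disagreed by about 2 mm (49.2–51 mm). The plug now sits visibly deeper than it did then.
- **Angle:** the gripper yaw at release puts the wing about 0.1° from the line across the spout. An earlier picture at that same yaw suggested about 2°. The limit is 15°.
- **Upright and central:** the wing stands upright and over the hole in both views, by eye. I did not measure the lean.
- **Let go:** the gripper is more than 100 mm clear and reads no contact force.
- **Bystanders:** I saw nothing else shifted in the pictures, but I did not measure the other objects.

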